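# Pack the LED lamps and mark the batch card

### The job

Pack this batch: stand the empty bobbins that were left in the crate upright in the steel tray, and put every lamp from the bench upright, cap up, one to a cell in the crate, leaving the lamp already there in the crate. When all that is done, press the marking press's index plunger fully down to its stop and let it up, then press its treadle fully down to its stop for a moment to mark the card, and let it come back up. Leave the other things on the bench where they are.

Things in the scene. Friction and masses are not known exactly. Their poses are not given: they have to be found in the camera images.
- crate: Fixed grey packing crate, 155 x 230 x 45 mm (its x, y, z), walls, dividers and floor 5 mm, 2 x 3 square cells of 70 mm inside at 75 mm pitch: cell centres at its x -37.5 and +37.5 mm, y -75, 0 and +75 mm, their floors 5 mm above the bench. Origin: centre of its underside.
- lamp1: LED spot lamp standing face down, cap up: white face disc 50 mm across and 22 mm high, body tapering to 29 mm at 60 mm height, then a metal screw cap 27 mm across from 60 to 84 mm (a contact stud to 87 mm). 90 g. Origin: centre of the face on its underside; z towards the cap. Starts on the bench in front of the crate. May be absent.
- lamp2: LED spot lamp standing face down, cap up: white face disc 50 mm across and 22 mm high, body tapering to 29 mm at 60 mm height, then a metal screw cap 27 mm across from 60 to 84 mm (a contact stud to 87 mm). 90 g. Origin: centre of the face on its underside; z towards the cap. Starts on the bench in front of the crate. May be absent.
- lamp3: LED spot lamp standing face down, cap up: white face disc 50 mm across and 22 mm high, body tapering to 29 mm at 60 mm height, then a metal screw cap 27 mm across from 60 to 84 mm (a contact stud to 87 mm). 90 g. Origin: centre of the face on its underside; z towards the cap. Starts on the bench in front of the crate. May be absent.
- lamp4: LED spot lamp standing face down, cap up: white face disc 50 mm across and 22 mm high, body tapering to 29 mm at 60 mm height, then a metal screw cap 27 mm across from 60 to 84 mm (a contact stud to 87 mm). 90 g. Origin: centre of the face on its underside; z towards the cap. Starts on the bench in front of the crate. May be absent.
- lamp5: LED spot lamp standing face down, cap up: white face disc 50 mm across and 22 mm high, body tapering to 29 mm at 60 mm height, then a metal screw cap 27 mm across from 60 to 84 mm (a contact stud to 87 mm). 90 g. Origin: centre of the face on its underside; z towards the cap. Starts on the bench in front of the crate. May be absent.
- lamp6: LED spot lamp standing face down, cap up: white face disc 50 mm across and 22 mm high, body tapering to 29 mm at 60 mm height, then a metal screw cap 27 mm across from 60 to 84 mm (a contact stud to 87 mm). 90 g. Origin: centre of the face on its underside; z towards the cap. Starts already packed in a crate cell.
- bobbin1: Empty black cable bobbin standing upright: foot flange 50 mm across, 5 mm thick; a second 50 mm flange 42 to 46 mm up; core 24 mm across, free above the second flange up to 84 mm (hold it there). 70 g. Origin: centre of its underside; z up along the core. May be absent. Starts in a crate cell.
- bobbin2: Empty black cable bobbin standing upright: foot flange 50 mm across, 5 mm thick; a second 50 mm flange 42 to 46 mm up; core 24 mm across, free above the second flange up to 84 mm (hold it there). 70 g. Origin: centre of its underside; z up along the core. May be absent. Starts in a crate cell.
- bobbin3: Empty black cable bobbin standing upright: foot flange 50 mm across, 5 mm thick; a second 50 mm flange 42 to 46 mm up; core 24 mm across, free above the second flange up to 84 mm (hold it there). 70 g. Origin: centre of its underside; z up along the core. May be absent. Starts in a crate cell.
- tray: Fixed shallow steel tray, 160 x 160 x 25 mm (its x, y, z), walls and floor 4 mm. Origin: centre of its underside.
- plunger (a joint): Index plunger, a dark steel button 34 mm across on top of the press head: 0 m up, 0.012 m down on its stop, returns by spring, 8 N at the stop. The press is a fixed grey machine: base 200 x 110 x 14 mm centred under the plunger, column at the rear, head 80 mm wide, from 28 mm in front of the plunger to 92 mm behind it, its top 148 mm up.
- plunger_top (a point): Centre of the top face of the plunger button (180 mm above the bench when up); moves with it.
- treadle (a joint): Treadle sticking out of the front of the press, straight ahead of the plunger, a plate 100 mm long and 50 mm wide with a black rubber pad 56 mm wide at its free end, sloping up from its hinge: 0 rad up, 0.30 rad down on its stop, returns by spring, about 9 N at the pad.
- treadle_pad (a point): Centre of the top of the treadle's rubber pad, 85 mm from the hinge, 71 mm above the bench when up and about 47 mm when down; moves with it. The hinge axis is level, across the press, 88 mm in front of the plunger's centre, 32 mm above the bench.
- screwdriver: Bystander: screwdriver lying between the crate and the press. Origin at its middle.
- tape: Bystander: roll of clear tape lying flat at the right, 90 mm across, 22 mm high.
- lamp_carton: Bystander: white carton 60 x 60 x 100 mm behind the crate. Origin: centre of its underside.
- glue: Bystander: white bottle 44 mm across, 120 mm high, behind the crate. Origin: centre of its underside.
- meter: Bystander: hand meter lying flat, 130 x 75 x 30 mm, at the left.
Not all that is in view belongs to the job. What is shaped like the lamp2 but red is not meant. What is shaped like the bobbin2 but brown is not meant.

How it is judged:
By the outcome, as a careful person would: the job done as asked, in the order asked, and still so for the second after the job is handed in, with the robot touching nothing.
Of lamp1, lamp2, lamp3, lamp4, lamp5 only 3 to 5 are there at a start; the rules pass over those that are not, and their reading is None.
Of bobbin1, bobbin2, bobbin3 only 2 to 3 are there at a start; the rules pass over those that are not, and their reading is None.
At some moment in a run one of lamp1, lamp2, lamp3, lamp4, lamp5, bobbin1, bobbin2, bobbin3 may be knocked a few centimetres aside while the robot is not near it.
It also fails if it takes over 210 s, if anything falls off the work surface, if the arm or the gripper's body presses on something with over 40 N, if the wrist force passes 120 N, or if a joint passes its speed limit or range.

### The arm

A 6-joint arm with a two-finger parallel gripper is mounted at the origin on the work surface. World frame = base frame: x ahead of the robot, y to its left, z up, the work surface at z = 0. Lengths are in m, angles in rad, forces in N, time in s.
With the tool pointing down it reaches from about 0.3 to 0.75 m from the base axis. Payload 8.5 kg.
Tool frame: the origin (TCP) lies at the very end of the fingers, on their centre line; the grasp point (between the pads) lies 19 mm behind it (robot.tcp_to_grasp is the distance from the TCP to the grasp point, in m); z points along the fingers, y is the direction in which the jaws open and shut (so a half turn about z gives the same grasp; the last joint's range is limited). The gripper opens to 85 mm and grips with 20 to 120 N. Pads are 22 mm wide; open, the fingers measure 114 mm over their backs; the gripper's body (76 mm by 85 mm) begins 54 mm behind the grasp point. The pads swing forward as they close: fully open they stand 13 mm farther back than shut.
Start: joints at [0.89, 0.381, 1.297, -0, 1.464, -0.215], TCP at [0.247, 0.491, 0.197] pointing down, gripper open.
Joint ranges: [-3.11, 3.11], [-0.89, 2.33], [0.22, 2.48], [-1.42, 4.56], [0.17, 2.85], [-2.88, 2.88]. Speed limits (rad/s): [2.39, 2.39, 3.14, 3.14, 3.14, 3.14].

### API

Orientations are given as a rotation vector (axis times angle).
In Python, from bench import robot gives the robot as it stands. The module is installed in compiled form; this text tells all that it offers.
- The arm moves only by the tool move_arm, never from a script. Its argument "motion" is a list that holds one entry, the list of rows, each a list of 7 numbers: the gripper's target within -1 to 1 (fully open at 1, half-way at 0, shut at -1), then the shift along the world's x, y, z in mm, then the turn, a rotation vector about the world's x, y, z in rad. A call has 1 to 10 rows; each row shifts and turns the commanded pose from where the row before left it; what a row does not reach is not made up. A row lasts 1/10 s, in which the tool goes at most 50 mm and 8.59 degrees, less where a joint would pass 70% of its speed; a pose out of reach is approached as far as the arm can. A call with a gripper value outside its range is refused whole. The fingers move at their own pace and stop on an object; "squeeze" is the grip in N (left out, the last holds). Time passes only in rows, so rows that do not move let the fingers close. It gives the time, the measured TCP pose, the force and the opening at its end, in the units of the state.
- robot.read_state(): the state, without advancing time (a new reading comes with each control period).
- robot.snapshot(name): name is "scene" or "top" or "wrist"; returns a dict with "img" (400x640x3 uint8, red, green, blue), "fov_y" (degrees; the focal length in pixels is half the picture's height over the tangent of half this angle, whatever the lens; pixels are square), "cx", "cy" (the principal point, pixels), "R" (3x3) and "t" (3): a world point X has camera coordinates R X + t. Camera axes: x right, y down, z forward; pixel columns grow to the right and rows downward; lengths in m; the calibration is good to about 2 mm. The wrist camera is an equidistant fisheye: a pixel r from the principal point sees the ray r / f radians off the axis. A picture is of the moment at which its call begins. There is no depth.
- robot.hand_in(): hands the job in, once; it reports no verdict.
The state is a dict: "time": time; "joint_positions": joint angles; "dq": joint speeds; "joint_efforts": joint torques, N m; "tool_pos": TCP position; "tcp_rot": TCP orientation; "force": force on the tool from outside, world axes, zero at the start; "ft_torque": the same for the moment, N m; "gripper_width": finger opening in m.
Only numpy, scipy, OpenCV 4.12 (cv2) and the standard library are available. Lean on these libraries where they do the work, as an engineer would, in place of code of your own. Each camera call takes 0.05 s, during which the arm holds its last target.

## Working session

There is one attempt and no reset: what is moved stays moved. The work goes in short steps, Python scripts to look and compute and a tool call to move; the robot and the scene stay as the last step left them, time stands still between calls to the robot, and variables do not carry over. Pictures are saved under pics/ and viewed, and the job is handed in when it is done.

Besides the shell and the picture viewer there is one more tool, called after "Call:" in YAML: its name, and indented under it one key for each argument. move_arm: Moves the arm, as the interface text tells. Its arguments: {"type":"object","properties":{"motion":{"type":"array","items":{"type":"array","items":{"type":"array","items":{"type":"number"}}}},"squeeze":{"type":"number"}},"required":["motion"]}

```bash
ls; mkdir -p pics
cat > h.py <<'E'
import numpy as np, cv2
from bench import robot
def snap(n,f):
    s=robot.snapshot(n); cv2.imwrite('pics/'+f+'.png',cv2.cvtColor(s['img'],cv2.COLOR_RGB2BGR)); np.save('pics/'+f+'.npy',s,allow_pickle=True); return s
def load(f): return np.load('pics/'+f+'.npy',allow_pickle=True).item()
def ray(s,u,v,n=''):
    f=200/np.tan(np.radians(s['fov_y'])/2)
    a=(u-s['cx']);b=(v-s['cy'])
    if n=='wrist':
        r=np.hypot(a,b); th=r/f; d=np.array([a/r*np.sin(th),b/r*np.sin(th),np.cos(th)]) if r>0 else np.array([0,0,1.])
    else: d=np.array([a/f,b/f,1.])
    R=np.array(s['R']);t=np.array(s['t']).ravel()
    return -R.T@t, R.T@d
def onz(s,u,v,z,n=''):
    c,d=ray(s,u,v,n); return (c+d*(z-c[2])/d[2])
def proj(s,X,n=''):
    f=200/np.tan(np.radians(s['fov_y'])/2)
    p=np.array(s['R'])@np.array(X)+np.array(s['t']).ravel()
    if n=='wrist':
        r=np.hypot(p[0],p[1]);th=np.arctan2(r,p[2]);return s['cx']+f*th*p[0]/r,s['cy']+f*th*p[1]/r
    return s['cx']+f*p[0]/p[2],s['cy']+f*p[1]/p[2]
E
python3 - <<'E'
from h import *
for n in('scene','top','wrist'):
    s=snap(n,n+'0'); print(n,s['fov_y'],s['cx'],s['cy'],np.round(ray(s,320,200)[0],3))
print(robot.read_state())
E
```

```text
pics
scene 49.51028149231996 318.26007832839707 197.37503857370217 [ 1.35  -0.306  1.056]
top 50.87763041469461 317.9006954032259 198.94943733243318 [0.397 0.027 1.238]
wrist 65.70646984690485 326.04794394677606 204.02278764539696 [0.188 0.52  0.373]
{'time': 0.15, 'joint_positions': array([ 8.89697055e-01,  3.81056876e-01,  1.29804365e+00,  2.52989816e-05,
        1.46359445e+00, -2.15300828e-01]), 'dq': array([-0.00036126, -0.00147572, -0.00094806,  0.00021121, -0.00170356,
       -0.00052197]), 'joint_efforts': array([ 2.53850325e-03, -4.48624992e+01, -2.31342262e+01, -1.15954203e-04,
        3.82807280e-03,  7.50336949e-05]), 'tool_pos': array([0.24685511, 0.49120253, 0.19635973]), 'tcp_rot': array([-7.24966401e-01, -3.05628568e+00,  1.54313992e-03]), 'force': array([-0.51661239, -0.01194349,  0.15661196]), 'ft_torque': array([0.01359526, 0.01984668, 0.0434621 ]), 'gripper_width': 0.08533627367740601}
```

View pics/top0.png

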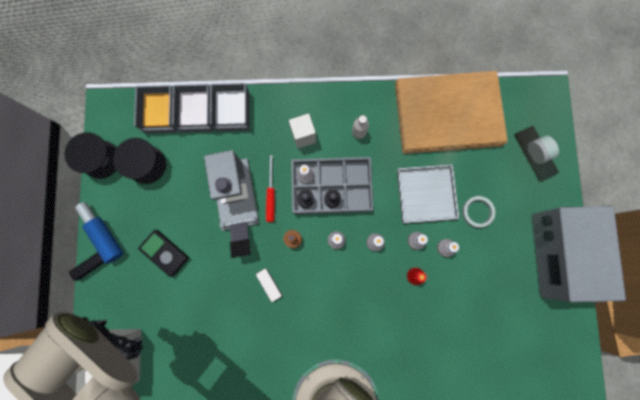

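View pics/scene0.png

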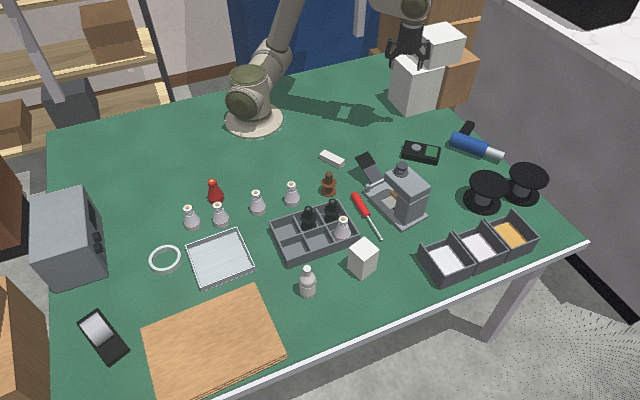

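View pics/wrist0.png

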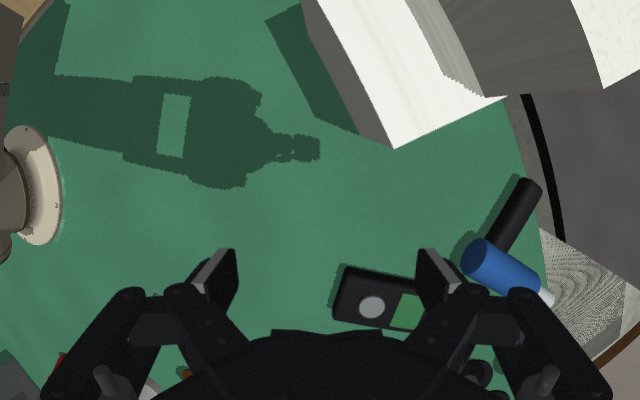

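Run:
```python
from h import *
s=load('top0');im=cv2.cvtColor(s['img'],cv2.COLOR_RGB2BGR)
cv2.imwrite('pics/t1.png',cv2.resize(im[145:295,280:480],(800,600),interpolation=cv2.INTER_CUBIC))
cv2.imwrite('pics/t2.png',cv2.resize(im[140:290,190:350],(640,600),interpolation=cv2.INTER_CUBIC))
s2=load('scene0');im=cv2.cvtColor(s2['img'],cv2.COLOR_RGB2BGR)
cv2.imwrite('pics/t3.png',cv2.resize(im[140:270,240:440],(800,520),interpolation=cv2.INTER_CUBIC))
```

```text
(no output)
```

View pics/t1.png

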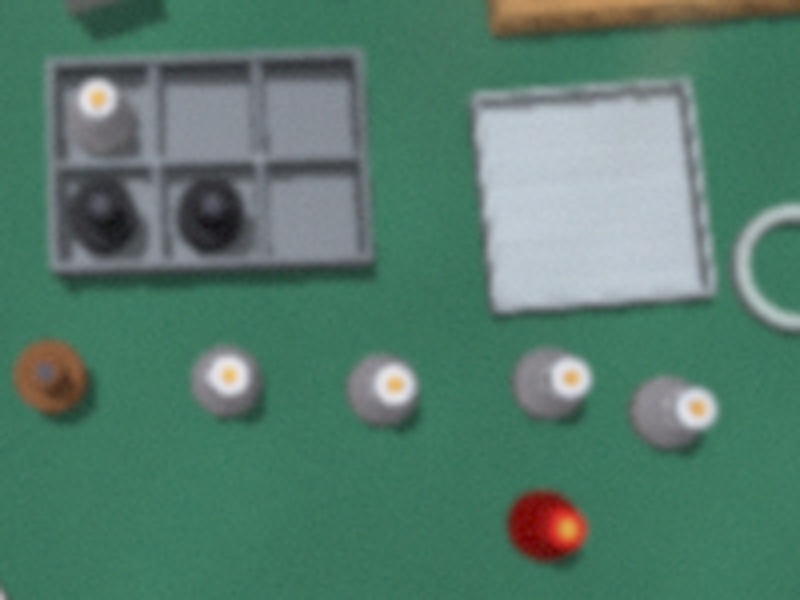

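View pics/t2.png

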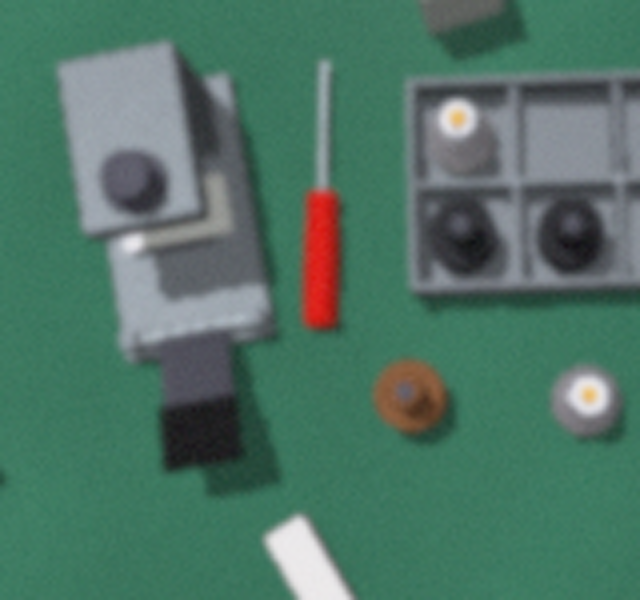

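View pics/t3.png

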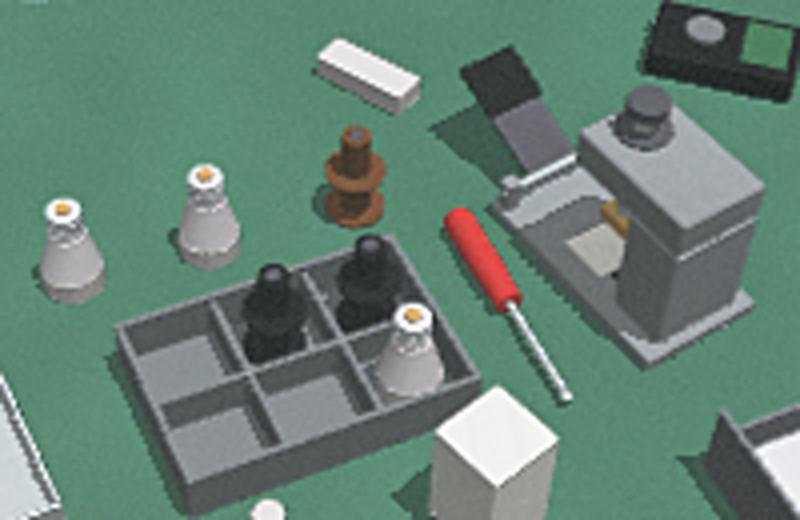

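```bash
cat >> h.py <<'E'
def blobs(m,amin=3,amax=1e9):
    n,l,st,c=cv2.connectedComponentsWithStats(m.astype(np.uint8)); return [(c[i],st[i,4]) for i in range(1,n) if amin<=st[i,4]<=amax]
def crop2(u0,v0,k,u,v): return u0+(u+.5)/k-.5, v0+(v+.5)/k-.5
E
python3 - <<'E'
from h import *
s=load('top0');s2=load('scene0')
for nm,S,n in(('top',s,''),('scene',s2,'')):
    hsv=cv2.cvtColor(S['img'],cv2.COLOR_RGB2HSV)
    m=(hsv[...,0]>10)&(hsv[...,0]<32)&(hsv[...,1]>70)&(hsv[...,2]>170)
    for c,a in blobs(m,2,30):
        p=onz(S,*c,.087)
        if 0.2<p[0]<.8 and abs(p[1])<.5: print(nm,np.round(c,1),a,np.round(p,3))
print('crate')
for u,v in((48,60),(362,50),(374,266),(52,272)): print(np.round(onz(s,*crop2(280,145,4,u,v),.045),4))
print('tray')
for u,v in((472,94),(688,80),(716,297),(492,314)): print(np.round(onz(s,*crop2(280,145,4,u,v),.025),4))
print('bobbin tops')
for u,v in((103,198),(212,200),(45,372)): print(np.round(onz(s,*crop2(280,145,4,u,v),.084),4))
print('head');
for u,v in((58,64),(172,42),(203,212),(85,236)): print(np.round(onz(s,*crop2(190,140,4,u,v),.148),4))
print('plunger',onz(s,*crop2(190,140,4,133,181),.18))
print('pad (edges)')
for u,v in((162,404),(238,395),(241,458),(165,470)): print(np.round(onz(s,*crop2(190,140,4,u,v),.071),4))
# scene: plunger & bobbin tops & pad
for nm,u,v,z in(('plunger',648,102,.18),('pad',502,80,.071),('bobA',371,243,.084),('bobB',274,272,.084)): print(nm,np.round(onz(s2,*crop2(240,140,4,u,v),z),4))
E
```

```text
top [304. 169.] 9 [0.654 0.07  0.087]
top [336.9 238.1] 8 [ 0.459 -0.016  0.087]
top [378.1 240.7] 9 [ 0.449 -0.128  0.087]
top [422.5 239. ] 8 [ 0.45  -0.248  0.087]
top [454.  246.5] 8 [ 0.428 -0.332  0.087]
top [421.4 276.8] 16 [ 0.349 -0.239  0.087]
scene [211.5 180.5] 8 [ 0.347 -0.238  0.087]
scene [290.7 183.1] 9 [ 0.456 -0.016  0.087]
scene [255.  191.5] 6 [ 0.446 -0.128  0.087]
scene [216.5 203.5] 8 [ 0.447 -0.248  0.087]
scene [186.6 206.8] 8 [ 0.424 -0.332  0.087]
scene [342.8 218. ] 10 [0.647 0.073 0.087]
crate
[0.692 0.107 0.045]
[ 0.693  -0.1214  0.045 ]
[ 0.5349 -0.123   0.045 ]
[0.5367 0.1067 0.045 ]
tray
[ 0.6625 -0.2032  0.025 ]
[ 0.6686 -0.3624  0.025 ]
[ 0.5081 -0.3709  0.025 ]
[ 0.5001 -0.2089  0.025 ]
bobbin tops
[0.5829 0.0678 0.084 ]
[ 0.5795 -0.0079  0.084 ]
[0.4634 0.11   0.084 ]
head
[0.6839 0.3334 0.148 ]
[0.6969 0.2573 0.148 ]
[0.5813 0.2364 0.148 ]
[0.5674 0.314  0.148 ]
plunger [0.59718001 0.27515264 0.18      ]
pad (edges)
[0.4603 0.2794 0.071 ]
[0.4651 0.2267 0.071 ]
[0.4218 0.2247 0.071 ]
[0.415  0.2771 0.071 ]
plunger [0.6026 0.2796 0.18  ]
pad [0.4386 0.2549 0.071 ]
bobA [0.5705 0.0745 0.084 ]
bobB [ 0.5681 -0.0033  0.084 ]
```

Call:
move_arm:
  motion:
    - [[0.3,10,-10,30,0,0,-0.11],[0.3,25,-35,30,0,0,-0.11],[0.3,30,-40,20,0,0,-0.11],[0.3,30,-40,0,0,0,-0.11],[0.3,30,-40,0,0,0,-0.11],[0.3,30,-40,0,0,0,-0.11],[0.3,30,-40,0,0,0,-0.11],[0.3,30,-40,0,0,0,-0.11],[0.3,30,-40,0,0,0,-0.11],[0.3,20,-40,0,0,0,-0.115]]

```text
time: 1.15
tool_pos: [0.5099, 0.1288, 0.2735]
tcp_rot: [-2.227, -2.215, 0.001]
force: [0.3, 0.4, 0.4]
gripper_width: 0.0554
```

Run:
```python
from h import *
s=robot.read_state(); print(s['tool_pos'],s['tcp_rot'],s['joint_positions'],s['time'])
```

```text
[0.50994128 0.12882924 0.27350215] [-2.22678324e+00 -2.21546705e+00  6.29272379e-04] [2.21335643e-02 2.94272959e-01 1.20763770e+00 4.04674178e-05
 1.64027356e+00 2.72311515e-02] 1.15
```

Call:
move_arm:
  motion:
    - [[0.3,15,-40,0,0,0,0],[0.3,15,-40,0,0,0,0],[0.3,15,-40,0,0,0,0],[0.3,15,-40,0,0,0,0],[0.3,0,0,0,0,0,0]]

```text
time: 1.65
tool_pos: [0.5697, -0.0335, 0.2726]
tcp_rot: [-2.226, -2.215, 0.002]
force: [-0.6, -0.0, -0.2]
gripper_width: 0.0552
```

Run:
```python
from h import *
print(robot.read_state()['tool_pos'])
s=snap('wrist','w1');print(ray(s,320,200)[0])
```

```text
[ 0.56970721 -0.03352844  0.27263168]
[0.56984823 0.03066945 0.44886017]
```

View pics/w1.png

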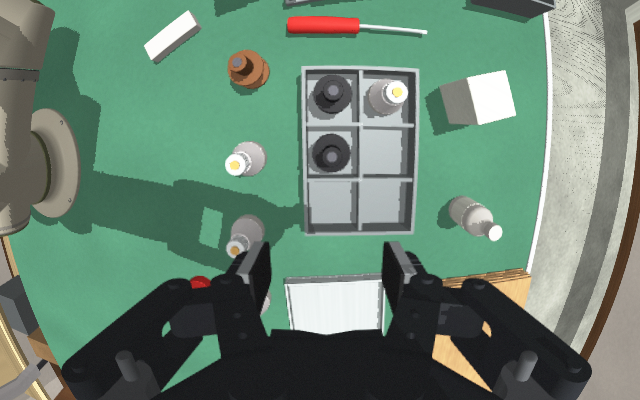

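Run:
```python
from h import *
s=load('w1')
for nm,u,v,z in(('bA',333,91,.089),('bB',331,154,.089),('flA',332,94,.051),('flB',331,153,.051),('c',303,68,.045),('c',418,69,.045),('c',412,233,.045),('c',304,233,.045),('lampc',396,92,.092),('L1',235,164,.087),('L2',235,250,.087)): print(nm,np.round(onz(s,u,v,z,'wrist'),4))
im=cv2.cvtColor(s['img'],cv2.COLOR_RGB2BGR)
cv2.imwrite('pics/t4.png',cv2.resize(im[55:245,290:430],(560,760)[:2],interpolation=cv2.INTER_CUBIC)[:600])
```

```text
bA [0.5776 0.0679 0.089 ]
bB [ 0.575  -0.0056  0.089 ]
flA [0.5771 0.0679 0.051 ]
flB [ 0.5756 -0.0081  0.051 ]
c [0.5402 0.1036 0.045 ]
c [0.6912 0.1064 0.045 ]
c [ 0.6912 -0.1209  0.045 ]
c [ 0.5379 -0.1191  0.045 ]
lampc [0.6502 0.0682 0.092 ]
L1 [ 0.459  -0.0156  0.087 ]
L2 [ 0.4493 -0.128   0.087 ]
```

View pics/t4.png

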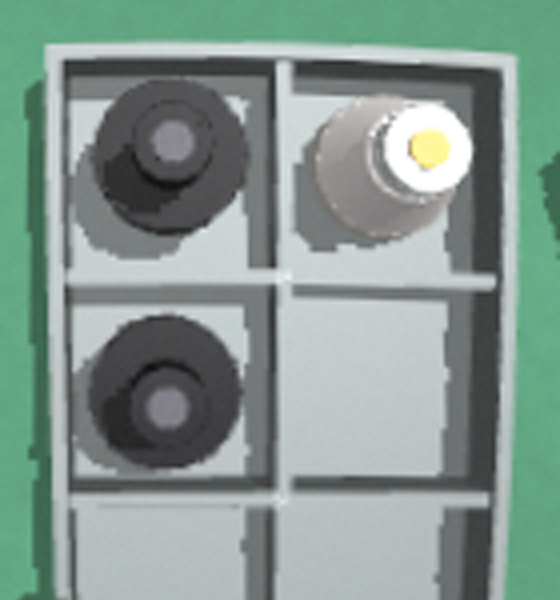

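Call:
move_arm:
  motion:
    - [[0.3,6,26,0,0,0,0],[0.3,0,0,-45,0,0,0],[0.3,0,0,-45,0,0,0],[0.3,0,0,-40,0,0,0],[0.3,0,0,-30,0,0,0],[0.3,0,0,0,0,0,0],[0.3,0,0,0,0,0,0]]

```text
time: 2.4
tool_pos: [0.575, -0.0025, 0.1151]
tcp_rot: [2.22, 2.222, 0.001]
force: [1.3, -0.1, 0.7]
gripper_width: 0.0554
```

Call:
move_arm:
  motion: "[[[0.3, 0, -4, -20, 0, 0, 0], [0.3, 0, 0, -20, 0, 0, 0], [0.3, 0, 0, -14, 0, 0, 0], [0.3, 0, 0, 0, 0, 0, 0], [-0.8, 0, 0, 0, 0, 0, 0], [-0.8, 0, 0, 0, 0, 0, 0], [-0.8, 0, 0, 0, 0, 0, 0], [-0.8, 0, 0, 0, 0, 0, 0]]], \"squeeze\": 30}"

```text
move_arm: Invalid argument: motion='[[[0.3, 0, -4, -20, 0, 0, 0], [0.3, 0, 0, -20, 0, 0, 0], [0.3, 0, 0, -14, 0, 0, 0], [0.3, 0, 0, 0, 0, 0, 0], [-0.8, 0, 0, 0, 0, 0, 0], [-0.8, 0, 0, 0, 0, 0, 0], [-0.8, 0, 0, 0, 0, 0, 0], [-0.8, 0, 0,...(231 chars total, truncated) is not valid JSON
```

Call:
move_arm:
  motion:
    - [[0.3,0,-4,-20,0,0,0],[0.3,0,0,-20,0,0,0],[0.3,0,0,-14,0,0,0],[0.3,0,0,0,0,0,0],[-0.8,0,0,0,0,0,0],[-0.8,0,0,0,0,0,0],[-0.8,0,0,0,0,0,0],[-0.8,0,0,0,0,0,0]]
  squeeze: 30

```text
time: 3.2
tool_pos: [0.575, -0.0072, 0.0607]
tcp_rot: [2.221, 2.221, 0.001]
force: [0.0, -0.1, -0.1]
gripper_width: 0.0083
```

Run:
```python
from h import *
print(robot.read_state()['gripper_width'])
s=snap('wrist','w2');s=snap('scene','s2')
im=cv2.cvtColor(s['img'],cv2.COLOR_RGB2BGR)
cv2.imwrite('pics/t5.png',cv2.resize(im[110:280,140:440],(800,453),interpolation=cv2.INTER_CUBIC))
```

```text
0.008337812281385148
```

View pics/w2.png

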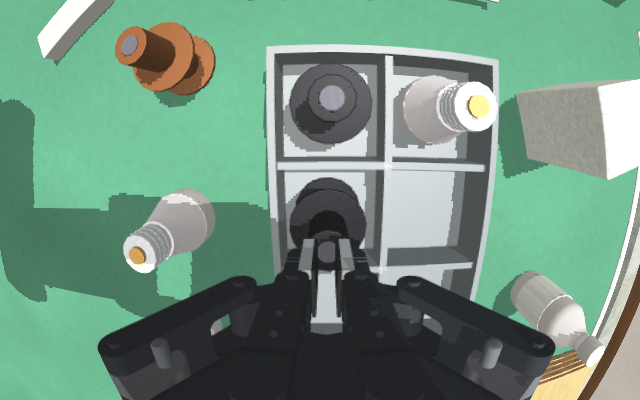

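View pics/t5.png

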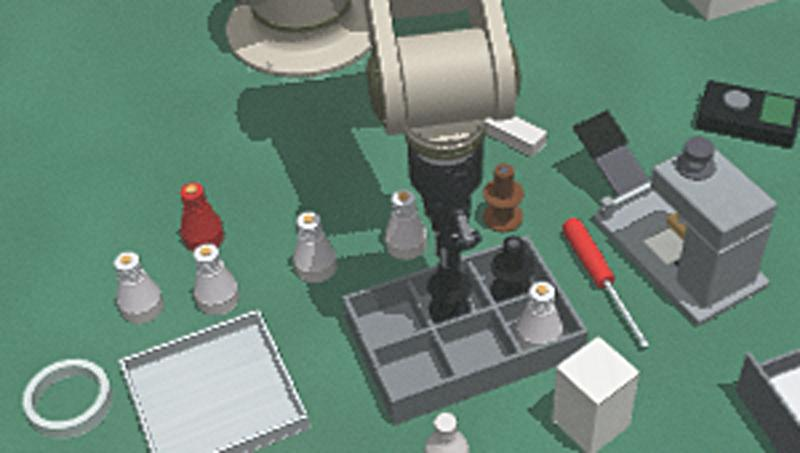

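Run:
```python
from h import *
s=load('w2')
print(ray(s,0,0)[0], np.round(np.array(s['R']),3))
print(onz(s,328,250,.089,'wrist'),onz(s,332,97,.089,'wrist'),onz(s,328,222,.051,'wrist'))
for z in(.06,.08,.09): print(proj(s,[.575,-.0072,z],'wrist'))
s1=load('w1');print(ray(s1,0,0)[0],np.round(np.array(s1['R']),3))
im=cv2.cvtColor(s['img'],cv2.COLOR_RGB2BGR)
cv2.imwrite('pics/t6.png',cv2.resize(im[160:340,240:420],(600,600),interpolation=cv2.INTER_CUBIC))
```

```text
[0.57430372 0.05701178 0.23694756] [[ 1.    -0.     0.002]
 [-0.001 -0.966  0.259]
 [ 0.002 -0.259 -0.966]]
[ 0.57556189 -0.00728967  0.089     ] [0.57735901 0.06947929 0.089     ] [ 0.57584886 -0.00452326  0.051     ]
(np.float64(326.70854378392863), np.float64(230.83542673115394))
(np.float64(326.8456358388437), np.float64(243.29881455553706))
(np.float64(326.9258975171372), np.float64(250.61235865461092))
[0.56984823 0.03066945 0.44886017] [[ 1.    -0.005 -0.001]
 [-0.005 -0.966  0.259]
 [-0.002 -0.259 -0.966]]
```

View pics/t6.png

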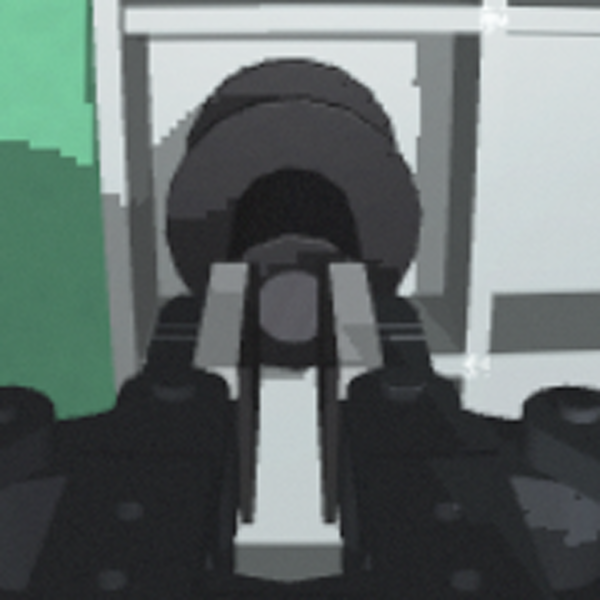

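Run:
```python
from h import *
for f,T in(('w2',[.575,-.0072,.0607]),('w1',[.5697,-.0335,.2726])):
  s=load(f); w={'w2':.0083,'w1':.0552}[f]
  for dz in(0,.01,.02,.03,.04):
    print(f,dz,[np.round(proj(s,[T[0]+w/2,T[1]+dy,T[2]+dz],'wrist'),0) for dy in(-.011,0,.011)])
```

```text
w2 0 [array([333., 248.]), array([334., 231.]), array([334., 214.])]
w2 0.01 [array([334., 255.]), array([334., 237.]), array([334., 219.])]
w2 0.02 [array([334., 262.]), array([334., 244.]), array([335., 225.])]
w2 0.03 [array([335., 270.]), array([335., 251.]), array([335., 231.])]
w2 0.04 [array([335., 279.]), array([336., 259.]), array([336., 238.])]
w1 0 [array([371., 247.]), array([372., 231.]), array([373., 213.])]
w1 0.01 [array([373., 254.]), array([374., 237.]), array([375., 218.])]
w1 0.02 [array([376., 261.]), array([377., 243.]), array([378., 224.])]
w1 0.03 [array([379., 269.]), array([380., 250.]), array([381., 230.])]
w1 0.04 [array([382., 278.]), array([383., 258.]), array([385., 237.])]
```

Run:
```python
from h import *
s=load('s2')
for z in(.0607,.08,.089,.1,.12,.14): print(z,np.round(proj(s,[.575,-.0072,z]),1))
im=cv2.cvtColor(s['img'],cv2.COLOR_RGB2BGR)
o=cv2.resize(im[160:250,270:370],(800,720),interpolation=cv2.INTER_CUBIC)
o=np.clip(o.astype(float)*2,0,255).astype(np.uint8)
cv2.imwrite('pics/t7.png',o[:600])
```

```text
0.0607 [307.9 214.7]
0.08 [307.8 210.5]
0.089 [307.7 208.5]
0.1 [307.7 206.1]
0.12 [307.5 201.5]
0.14 [307.4 196.9]
```

View pics/t7.png

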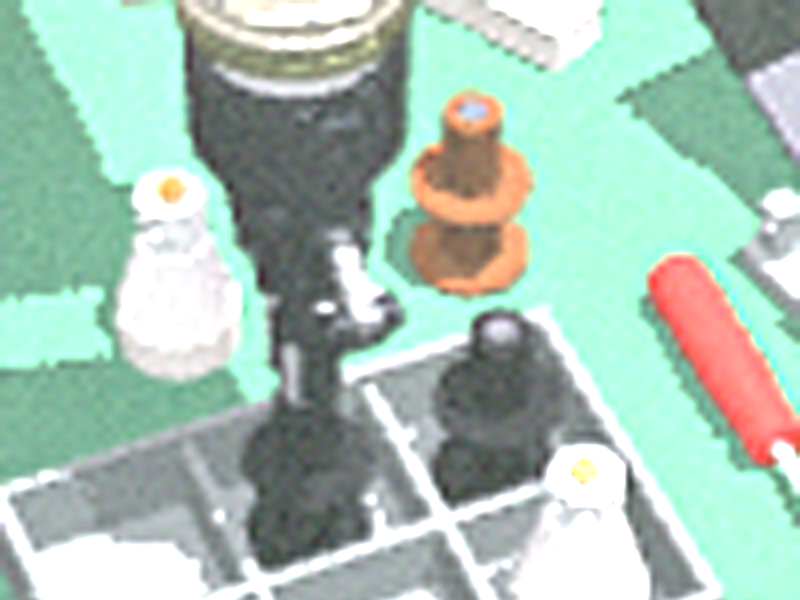

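Call:
move_arm:
  motion:
    - [[-1,0,0,0,0,0,0],[-1,0,0,0,0,0,0],[-1,0,0,0,0,0,0]]

```text
time: 3.6
tool_pos: [0.5747, -0.0071, 0.06]
tcp_rot: [-2.221, -2.221, 0.0]
force: [-0.4, -0.3, 0.2]
gripper_width: -0.0002
```

Run:
```python
from h import *
s=snap('wrist','w3')
im=cv2.cvtColor(s['img'],cv2.COLOR_RGB2BGR)
cv2.imwrite('pics/t8.png',np.clip(2.*cv2.resize(im[160:340,240:420],(600,600),interpolation=cv2.INTER_CUBIC),0,255))
```

```text
[ WARN:0@2.136] global loadsave.cpp:1063 imwrite_ Unsupported depth image for selected encoder is fallbacked to CV_8U.
```

View pics/t8.png

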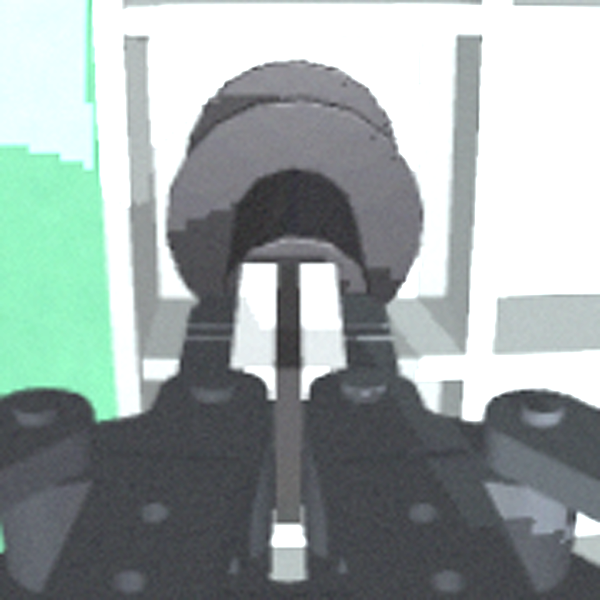

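Call:
move_arm:
  motion:
    - [[-1,0,0,30,0,0,0],[-1,0,0,40,0,0,0],[-1,0,0,40,0,0,0],[-1,0,0,40,0,0,0],[-1,0,0,0,0,0,0],[-1,0,0,0,0,0,0]]

```text
time: 4.25
tool_pos: [0.5748, -0.0071, 0.2103]
tcp_rot: [2.221, 2.221, 0.001]
force: [0.4, -0.4, -0.3]
gripper_width: -0.0004
```

Run:
```python
from h import *
T=robot.read_state()['tool_pos'];print(T)
s=snap('scene','s3');t=snap('top','t3');w=snap('wrist','w4')
for dz in(0,.02,.04,.06): print(dz,[np.round(proj(s,T+[0,dy,dz]),1) for dy in(-.011,.011)])
im=cv2.cvtColor(s['img'],cv2.COLOR_RGB2BGR)
o=cv2.resize(im[130:230,260:370],(880,800),interpolation=cv2.INTER_CUBIC)
cv2.imwrite('pics/t9.png',np.clip(o[:600,:800]*2.,0,255).astype(np.uint8))
```

```text
[ 0.57476065 -0.00711356  0.21033866]
0 [array([303.1, 180.7]), array([310.6, 178.4])]
0.02 [array([302.9, 175.5]), array([310.5, 173.2])]
0.04 [array([302.7, 170.1]), array([310.4, 167.8])]
0.06 [array([302.5, 164.7]), array([310.2, 162.4])]
```

View pics/t9.png

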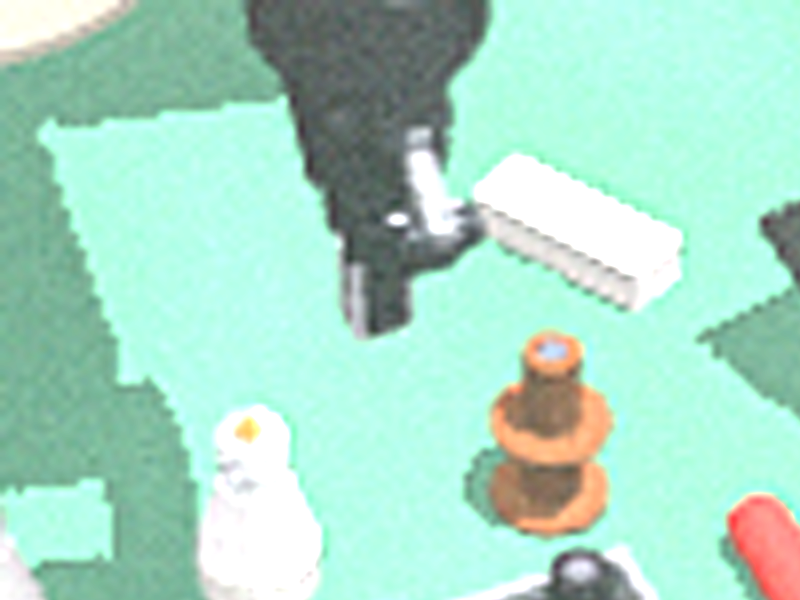

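View pics/w4.png

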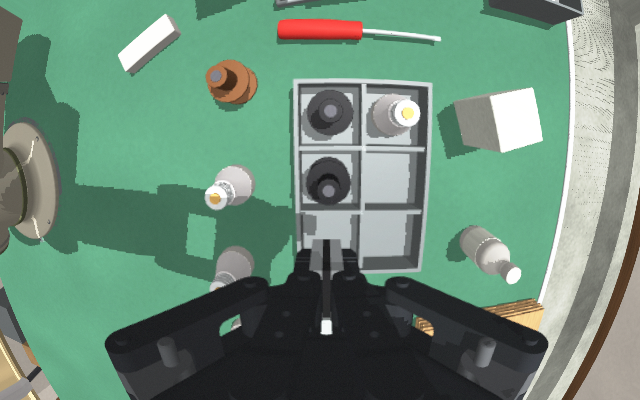

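Call:
move_arm:
  motion:
    - [[-1,0,0,-40,0,0,0],[-1,0,0,-40,0,0,0],[-1,0,0,-40,0,0,0],[-1,0,0,-26,0,0,0],[-1,0,0,0,0,0,0],[-1,0,0,0,0,0,0]]

```text
time: 5.0
tool_pos: [0.5748, -0.0072, 0.0641]
tcp_rot: [-2.221, -2.221, 0.001]
force: [-0.0, 0.6, 1.0]
gripper_width: -0.0001
```

Call:
move_arm:
  motion:
    - [[-1,0,0,-2,0,0,0],[-1,0,0,0,0,0,0]]

```text
time: 5.2
tool_pos: [0.5753, -0.0072, 0.0632]
tcp_rot: [2.22, 2.22, 0.002]
force: [-0.7, -0.2, -0.4]
gripper_width: 0.0004
```

Call:
move_arm:
  motion:
    - [[-1,0,0,-2,0,0,0],[-1,0,0,0,0,0,0]]

```text
time: 5.4
tool_pos: [0.5748, -0.0071, 0.0603]
tcp_rot: [2.221, 2.221, 0.0]
force: [-0.1, -0.3, -0.4]
gripper_width: 0.0001
```

Call:
move_arm:
  motion:
    - [[-1,0,0,-2,0,0,0],[-1,0,0,0,0,0,0]]

```text
time: 5.6
tool_pos: [0.5746, -0.0071, 0.0578]
tcp_rot: [-2.221, -2.221, 0.0]
force: [-0.4, 0.5, -0.9]
gripper_width: 0.0001
```

Call:
move_arm:
  motion:
    - [[-1,0,0,-2,0,0,0],[-1,0,0,0,0,0,0]]

```text
time: 5.8
tool_pos: [0.5746, -0.0071, 0.0557]
tcp_rot: [-2.221, -2.221, 0.0]
force: [0.5, 0.4, 0.0]
gripper_width: 0.0
```

Call:
move_arm:
  motion:
    - [[-1,0,0,-2,0,0,0],[-1,0,0,0,0,0,0]]

```text
time: 6.0
tool_pos: [0.575, -0.0072, 0.0546]
tcp_rot: [2.221, 2.221, 0.001]
force: [-2.0, -0.4, 5.8]
gripper_width: -0.0003
```

Call:
move_arm:
  motion:
    - [[-1,0,0,-2,0,0,0],[-1,0,0,0,0,0,0]]

```text
time: 6.2
tool_pos: [0.5756, -0.0073, 0.0546]
tcp_rot: [2.219, 2.22, 0.003]
force: [-6.0, 1.1, 19.3]
gripper_width: 0.0
```

Call:
move_arm:
  motion:
    - [[0.3,0,0,20,0,0,0],[0.3,0,0,10,0,0,0],[0.3,0,0,0,0,0,0],[0.3,0,0,0,0,0,0],[0.3,0,0,0,0,0,0],[0.3,0,0,-20,0,0,0],[0.3,0,0,-20,0,0,0],[0.3,0,0,-14,0,0,0],[0.3,0,0,0,0,0,0]]

```text
time: 7.1
tool_pos: [0.5733, -0.0069, 0.0256]
tcp_rot: [-2.219, -2.218, 0.004]
force: [-0.4, -0.1, 0.1]
gripper_width: 0.0556
```

Call:
move_arm:
  motion:
    - [[-0.8,0,0,0,0,0,0],[-0.8,0,0,0,0,0,0],[-0.8,0,0,0,0,0,0],[-0.8,0,0,0,0,0,0],[-0.8,0,0,0,0,0,0]]
  squeeze: 35

```text
time: 7.6
tool_pos: [0.5752, -0.0072, 0.0287]
tcp_rot: [2.22, 2.221, 0.001]
force: [0.9, -0.2, 4.7]
gripper_width: 0.0231
```

Call:
move_arm:
  motion:
    - [[-0.8,0,0,20,0,0,0],[-0.8,0,0,30,0,0,0],[-0.8,0,0,40,0,0,0],[-0.8,0,-40,0,0,0,0],[-0.8,5,-40,0,0,0,0],[-0.8,5,-40,0,0,0,0],[-0.8,0,-40,0,0,0,0],[-0.8,0,-40,0,0,0,0],[-0.8,0,-40,0,0,0,0],[-0.8,0,-40,0,0,0,0]]

```text
time: 8.6
tool_pos: [0.5843, -0.2886, 0.1178]
tcp_rot: [-2.221, -2.221, 0.0]
force: [0.5, 0.8, -1.0]
gripper_width: 0.0228
```

Call:
move_arm:
  motion:
    - [[-0.8,0,-37,0,0,0,0],[-0.8,0,0,0,0,0,0],[-0.8,0,0,0,0,0,0]]

```text
time: 8.9
tool_pos: [0.5842, -0.3243, 0.1174]
tcp_rot: [-2.222, -2.219, -0.0]
force: [-0.3, 0.4, -0.3]
gripper_width: 0.0231
```

Run:
```python
from h import *
s=snap('wrist','w5');t=snap('top','t5');c=snap('scene','s5')
for z in(.084,): pass
```

```text
(no output)
```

View pics/w5.png

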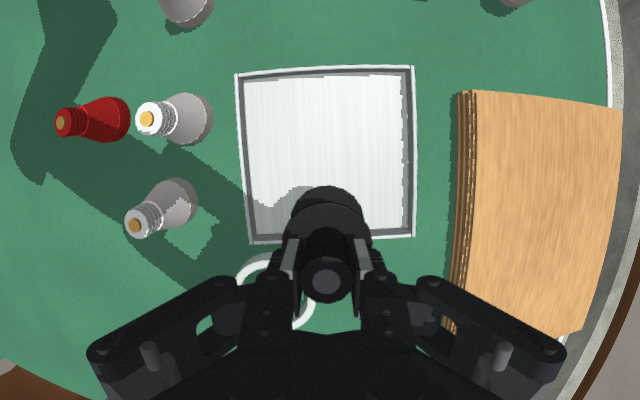

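View pics/s5.png

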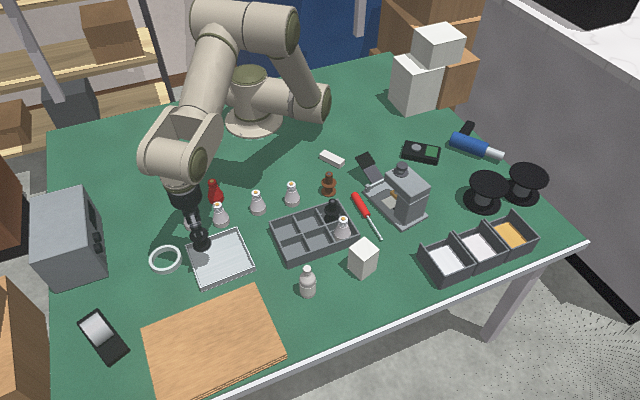

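Run:
```python
from h import *
s=load('w5')
P=[onz(s,u,v,.025,'wrist') for u,v in((236,74),(413,67),(414,237),(251,243))]
print(np.round(P,4),np.mean(P,0))
print('held top',onz(s,326,280,.173,'wrist'))
for u,v in((147,118),(135,225),(60,122)): print(onz(s,u,v,.087,'wrist'))
```

```text
[[ 0.505  -0.2138  0.025 ]
 [ 0.6602 -0.2078  0.025 ]
 [ 0.6677 -0.3646  0.025 ]
 [ 0.5122 -0.3703  0.025 ]] [ 0.58623516 -0.28914401  0.025     ]
held top [ 0.58382547 -0.32721564  0.173     ]
[ 0.45136444 -0.2493557   0.087     ]
[ 0.42858425 -0.33287271  0.087     ]
[ 0.34993585 -0.24046802  0.087     ]
```

Call:
move_arm:
  motion:
    - [[-0.8,0,0,-30,0,0,0],[-0.8,0,0,-30,0,0,0],[-0.8,0,0,-18,0,0,0],[-0.8,0,0,-6,0,0,0],[-0.8,0,0,0,0,0,0]]

```text
time: 9.55
tool_pos: [0.5848, -0.3233, 0.0338]
tcp_rot: [-2.22, -2.222, 0.0]
force: [-0.4, -0.4, -1.0]
gripper_width: 0.0229
```

Call:
move_arm:
  motion:
    - [[-0.8,0,0,-3,0,0,0],[-0.8,0,0,0,0,0,0],[-0.8,0,0,0,0,0,0]]

```text
time: 9.85
tool_pos: [0.585, -0.3243, 0.0319]
tcp_rot: [2.22, 2.221, 0.0]
force: [-0.4, 1.0, 0.0]
gripper_width: 0.0228
```

Call:
move_arm:
  motion:
    - [[-0.8,0,0,-2,0,0,0],[-0.8,0,0,0,0,0,0]]

```text
time: 10.05
tool_pos: [0.5846, -0.3241, 0.029]
tcp_rot: [-2.221, -2.221, -0.0]
force: [1.6, -0.1, -0.3]
gripper_width: 0.0228
```

Call:
move_arm:
  motion:
    - [[-0.8,0,0,-2,0,0,0],[-0.8,0,0,0,0,0,0]]

```text
time: 10.25
tool_pos: [0.585, -0.3243, 0.0277]
tcp_rot: [2.22, 2.221, 0.0]
force: [-0.9, 1.3, 3.6]
gripper_width: 0.0229
```

Call:
move_arm:
  motion:
    - [[0.1,0,0,0,0,0,0],[0.1,0,0,0,0,0,0],[0.1,0,0,0,0,0,0],[0.1,0,0,20,0,0,0],[0.3,0,0,40,0,0,0],[0.3,0,0,40,0,0,0],[0.3,0,0,40,0,0,0],[0.3,0,0,0,0,0,0]]

```text
time: 11.05
tool_pos: [0.5865, -0.3254, 0.1734]
tcp_rot: [2.213, 2.214, 0.002]
force: [-0.1, 0.8, 0.1]
gripper_width: 0.0553
```

Run:
```python
from h import *
s=snap('wrist','w6');c=snap('scene','s6')
```

```text
(no output)
```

View pics/w6.png

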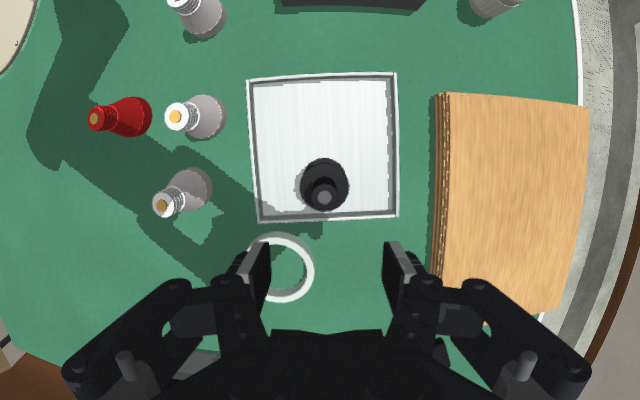

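Call:
move_arm:
  motion:
    - [[0.3,0,30,0,0,0,0],[0.3,0,40,0,0,0,0],[0.3,0,40,0,0,0,0],[0.3,0,40,0,0,0,0],[0.3,-5,40,0,0,0,0],[0.3,-5,40,0,0,0,0],[0.3,0,40,0,0,0,0],[0.3,0,40,0,0,0,0],[0.3,0,30,0,0,0,0],[0.3,0,0,0,0,0,0]]

```text
time: 12.15
tool_pos: [0.5736, 0.0193, 0.1654]
tcp_rot: [-2.215, -2.224, 0.002]
force: [-0.9, -0.3, 0.5]
gripper_width: 0.0555
```

Run:
```python
from h import *
s=snap('wrist','w7')
```

```text
(no output)
```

View pics/w7.png

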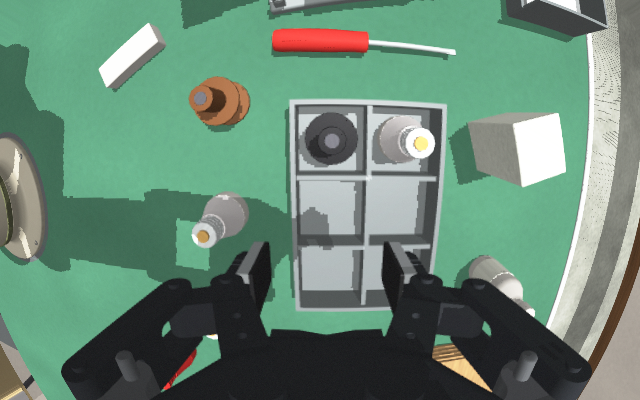

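Call:
move_arm:
  motion:
    - [[0.2,3,25,0,0,0,0],[0.2,0,24,0,0,0,0],[0.2,0,0,-20,0,0,0],[0.2,0,0,-20,0,0,0],[0.2,0,0,0,0,0,0],[0.2,0,0,0,0,0,0]]

```text
time: 12.8
tool_pos: [0.5777, 0.0639, 0.1267]
tcp_rot: [-2.222, -2.22, 0.001]
force: [-1.0, -0.0, 0.6]
gripper_width: 0.0516
```

Run:
```python
from h import *
s=load('w7');print(onz(s,332,140,.089,'wrist'))
```

```text
[0.57764242 0.06974127 0.089     ]
```

Call:
move_arm:
  motion:
    - [[0.2,0,5,-30,0,0,0],[0.2,0,0,-30,0,0,0],[0.2,0,0,-25,0,0,0],[0.2,0,0,-11,0,0,0],[0.2,0,0,0,0,0,0],[-0.8,0,0,0,0,0,0],[-0.8,0,0,0,0,0,0],[-0.8,0,0,0,0,0,0],[-0.8,0,0,0,0,0,0]]

```text
time: 13.7
tool_pos: [0.5785, 0.0698, 0.0326]
tcp_rot: [2.22, 2.22, 0.003]
force: [-0.2, -0.5, 6.3]
gripper_width: 0.0225
```

Call:
move_arm:
  motion:
    - [[-0.8,0,0,20,0,0,0],[-0.8,0,0,30,0,0,0],[-0.8,0,0,40,0,0,0],[-0.8,0,-40,5,0,0,0],[-0.8,4,-40,0,0,0,0],[-0.8,4,-40,0,0,0,0],[-0.8,0,-40,0,0,0,0],[-0.8,0,-40,0,0,0,0],[-0.8,0,-40,0,0,0,0],[-0.8,0,-40,0,0,0,0]]

```text
time: 14.7
tool_pos: [0.5855, -0.2117, 0.1265]
tcp_rot: [2.221, 2.221, 0.0]
force: [1.2, -0.4, -0.5]
gripper_width: 0.0226
```

Call:
move_arm:
  motion:
    - [[-0.8,0,-30,0,0,0,0],[-0.8,0,0,0,0,0,0],[-0.8,0,0,0,0,0,0]]

```text
time: 15.0
tool_pos: [0.5855, -0.2403, 0.1261]
tcp_rot: [-2.222, -2.22, -0.0]
force: [0.1, 0.1, -0.1]
gripper_width: 0.0227
```

Call:
move_arm:
  motion:
    - [[-0.8,0,-8,-30,0,0,0],[-0.8,0,0,-30,0,0,0],[-0.8,0,0,-22,0,0,0],[-0.8,0,0,-6,0,0,0],[-0.8,0,0,-3,0,0,0],[-0.8,0,0,0,0,0,0]]

```text
time: 15.6
tool_pos: [0.5862, -0.2478, 0.036]
tcp_rot: [2.22, 2.221, 0.0]
force: [0.1, -0.1, 0.1]
gripper_width: 0.0226
```

Call:
move_arm:
  motion:
    - [[-0.8,0,0,-2,0,0,0],[-0.8,0,0,0,0,0,0]]

```text
time: 15.8
tool_pos: [0.586, -0.2482, 0.0337]
tcp_rot: [2.221, 2.221, 0.0]
force: [-0.5, 0.2, -0.7]
gripper_width: 0.0225
```

Call:
move_arm:
  motion:
    - [[-0.8,0,0,-2,0,0,0],[-0.8,0,0,0,0,0,0]]

```text
time: 16.0
tool_pos: [0.586, -0.2484, 0.0316]
tcp_rot: [2.221, 2.221, 0.0]
force: [0.8, 0.3, 3.4]
gripper_width: 0.0225
```

Call:
move_arm:
  motion:
    - [[0.1,0,0,0,0,0,0],[0.1,0,0,0,0,0,0],[0.1,0,0,0,0,0,0],[0.1,0,0,20,0,0,0],[0.3,0,0,40,0,0,0],[0.3,0,0,40,0,0,0],[0.3,0,0,40,0,0,0],[0.3,0,0,0,0,0,0]]

```text
time: 16.8
tool_pos: [0.5876, -0.2493, 0.1771]
tcp_rot: [2.214, 2.214, 0.003]
force: [0.1, -0.3, -0.4]
gripper_width: 0.0554
```

Run:
```python
from h import *
s=snap('wrist','w8');c=snap('scene','s8')
```

```text
(no output)
```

View pics/w8.png

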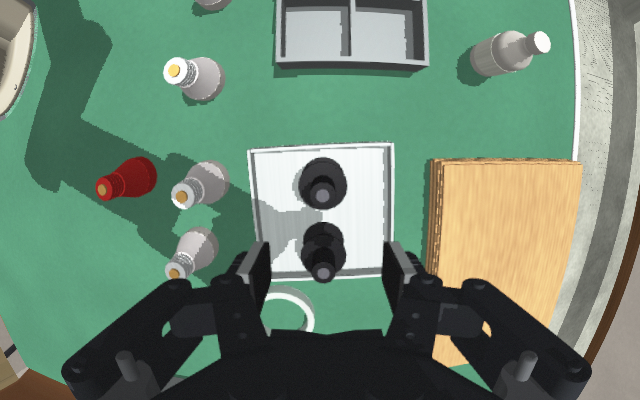

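View pics/s8.png

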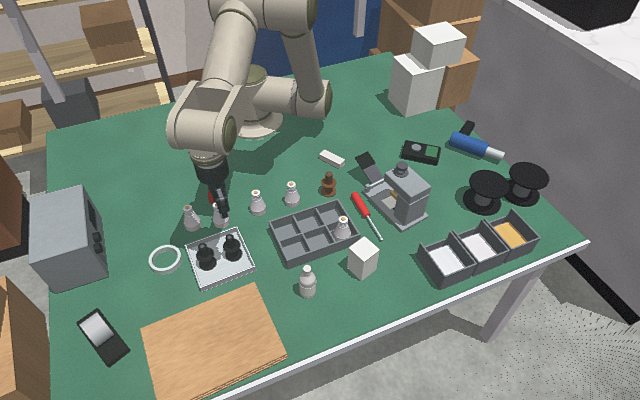

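Run:
```python
from h import *
s=load('w8')
for u,v in((176,70),(181,197),(178,271)): print(onz(s,u,v,.087,'wrist'))
for u,v in((323,195),(324,273)): print(onz(s,u,v,.088,'wrist'))
```

```text
[ 0.45154313 -0.13012273  0.087     ]
[ 0.45016436 -0.24963363  0.087     ]
[ 0.43336092 -0.32907711  0.087     ]
[ 0.58538322 -0.24840868  0.088     ]
[ 0.58609469 -0.32541382  0.088     ]
```

Call:
move_arm:
  motion:
    - [[0.3,-35,0,0,0,0,0],[0.3,-35,0,0,0,0,0],[0.3,-35,0,0,0,0,0],[0.3,-32,0,0,0,0,0],[0.3,0,0,-30,0,0,0],[0.3,0,0,-20,0,0,0],[0.3,0,0,0,0,0,0],[0.3,0,0,0,0,0,0]]

```text
time: 17.7
tool_pos: [0.4486, -0.248, 0.1206]
tcp_rot: [-2.22, -2.22, 0.0]
force: [0.9, -0.2, -0.5]
gripper_width: 0.0558
```

Call:
move_arm:
  motion:
    - [[0.3,2,-1,-30,0,0,0],[0.3,0,0,-30,0,0,0],[0.3,0,0,-20,0,0,0],[0.3,0,0,0,0,0,0],[-0.7,0,0,0,0,0,0],[-0.7,0,0,0,0,0,0],[-0.7,0,0,0,0,0,0],[-0.7,0,0,0,0,0,0]]

```text
time: 18.5
tool_pos: [0.4514, -0.2498, 0.0426]
tcp_rot: [2.219, 2.219, 0.0]
force: [-1.9, 0.2, 6.8]
gripper_width: 0.0247
```

Run:
```python
from h import *
s=snap('wrist','w9')
```

```text
(no output)
```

View pics/w9.png

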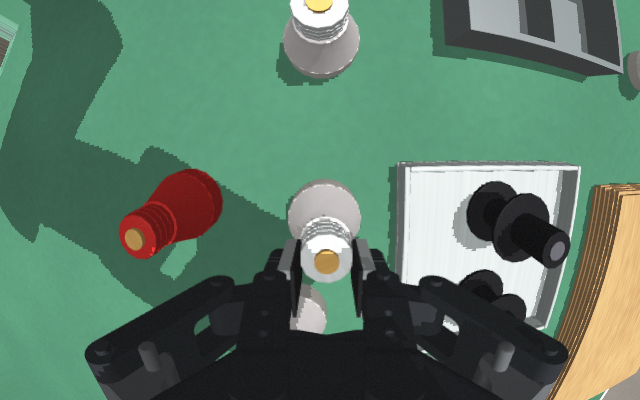

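Call:
move_arm:
  motion:
    - [[-0.7,0,0,20,0,0,0],[-0.7,0,0,30,0,0,0],[-0.7,0,0,40,0,0,0],[-0.7,10,10,20,0,0,0],[-0.7,38,30,0,0,0,0],[-0.7,38,30,0,0,0,0],[-0.7,38,30,0,0,0,0],[-0.7,38,30,0,0,0,0],[-0.7,38,36,0,0,0,0],[-0.7,0,0,0,0,0,0]]

```text
time: 19.55
tool_pos: [0.6518, -0.0801, 0.1507]
tcp_rot: [2.215, 2.227, 0.003]
force: [-1.0, -1.1, -1.8]
gripper_width: 0.0247
```

Call:
move_arm:
  motion:
    - [[-0.7,0,0,0,0,0,0],[-0.7,0,0,0,0,0,0]]

```text
time: 19.75
tool_pos: [0.6484, -0.0854, 0.1513]
tcp_rot: [2.222, 2.221, -0.0]
force: [-0.4, -0.3, -1.0]
gripper_width: 0.0243
```

Run:
```python
from h import *
s=snap('wrist','w10')
```

```text
(no output)
```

View pics/w10.png

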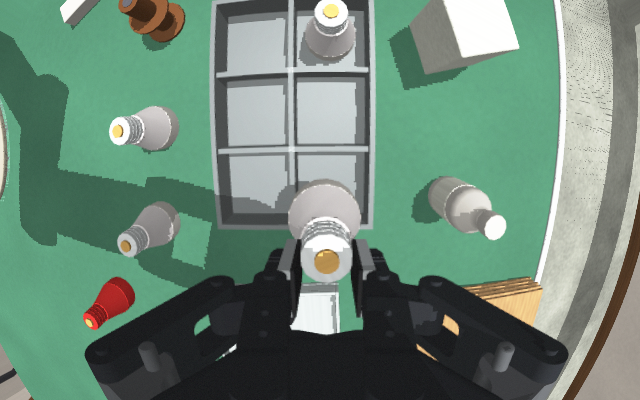

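Call:
move_arm:
  motion:
    - [[-0.7,3,2,-20,0,0,0],[-0.7,0,0,-30,0,0,0],[-0.7,0,0,-30,0,0,0],[-0.7,0,0,-15,0,0,0],[-0.7,0,0,-5,0,0,0],[-0.7,0,0,0,0,0,0]]

```text
time: 20.4
tool_pos: [0.6517, -0.0835, 0.0512]
tcp_rot: [-2.223, -2.22, 0.0]
force: [0.9, -0.2, 0.0]
gripper_width: 0.0248
```

Call:
move_arm:
  motion:
    - [[-0.7,0,0,-3,0,0,0],[-0.7,0,0,0,0,0,0]]

```text
time: 20.6
tool_pos: [0.6523, -0.083, 0.0488]
tcp_rot: [2.221, 2.22, 0.001]
force: [-0.4, 0.3, -0.8]
gripper_width: 0.0249
```

Call:
move_arm:
  motion:
    - [[-0.7,0,0,-2,0,0,0],[0,0,0,0,0,0,0],[0,0,0,0,0,0,0],[0,0,0,0,0,0,0],[0,0,0,20,0,0,0],[0.3,0,0,40,0,0,0],[0.3,0,0,40,0,0,0],[0.3,-20,-20,20,0,0,0],[0.3,-38,-38,0,0,0,0],[0.3,-38,-40,0,0,0,0]]

```text
time: 21.6
tool_pos: [0.5614, -0.1748, 0.1666]
tcp_rot: [2.218, 2.222, 0.001]
force: [1.2, -1.6, -0.6]
gripper_width: 0.0556
```

Call:
move_arm:
  motion:
    - [[0.3,-38,-40,0,0,0,0],[0.3,-38,-40,0,0,0,0],[0.3,-38,-40,0,0,0,0],[0.3,0,0,0,0,0,0],[0.3,0,0,0,0,0,0]]

```text
time: 22.1
tool_pos: [0.4585, -0.2837, 0.1662]
tcp_rot: [2.224, 2.219, 0.0]
force: [-0.6, 0.3, 0.9]
gripper_width: 0.0557
```

Run:
```python
from h import *
print(robot.read_state()['tool_pos'])
s=snap('wrist','w11')
```

```text
[ 0.45846978 -0.28372499  0.16618935]
```

View pics/w11.png

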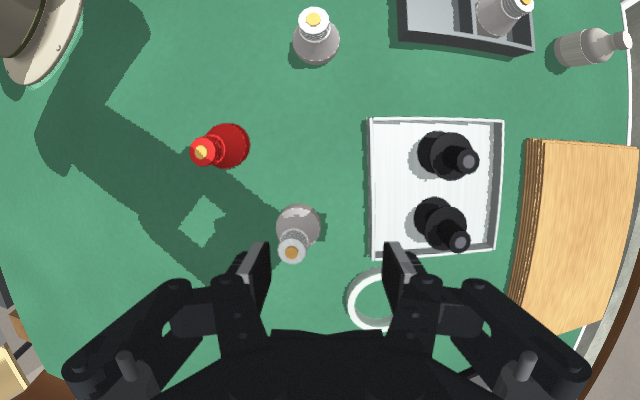

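Run:
```python
from h import *
s=load('w11');print(onz(s,291,253,.087,'wrist'))
```

```text
[ 0.42637521 -0.3336129   0.087     ]
```

Call:
move_arm:
  motion:
    - [[0.3,-15,-25,0,0,0,0],[0.3,-14,-24,0,0,0,0],[0.3,0,0,-30,0,0,0],[0.3,0,0,-15,0,0,0],[0.3,0,0,0,0,0,0],[0.3,0,0,0,0,0,0]]

```text
time: 22.75
tool_pos: [0.4309, -0.3314, 0.1215]
tcp_rot: [2.219, 2.223, 0.0]
force: [0.3, 0.3, -1.2]
gripper_width: 0.0556
```

Call:
move_arm:
  motion:
    - [[0.3,-3,-1,-30,0,0,0],[0.3,0,0,-30,0,0,0],[0.3,0,0,-20,0,0,0],[0.3,0,0,0,0,0,0],[-0.7,0,0,0,0,0,0],[-0.7,0,0,0,0,0,0],[-0.7,0,0,0,0,0,0],[-0.7,0,0,0,0,0,0]]

```text
time: 23.55
tool_pos: [0.4276, -0.3339, 0.0428]
tcp_rot: [2.219, 2.219, -0.001]
force: [-0.9, -0.8, 7.1]
gripper_width: 0.0249
```

Call:
move_arm:
  motion:
    - [[-0.7,0,0,20,0,0,0],[-0.7,0,0,30,0,0,0],[-0.7,0,0,40,0,0,0],[-0.7,10,15,20,0,0,0],[-0.7,30,36,0,0,0,0],[-0.7,30,40,0,0,0,0],[-0.7,30,40,0,0,0,0],[-0.7,30,40,0,0,0,0],[-0.7,30,40,0,0,0,0],[-0.7,30,40,0,0,0,0]]

```text
time: 24.55
tool_pos: [0.6179, -0.0801, 0.152]
tcp_rot: [2.221, 2.221, 0.001]
force: [1.2, -0.3, -0.6]
gripper_width: 0.0248
```

Call:
move_arm:
  motion:
    - [[-0.7,20,38,0,0,0,0],[-0.7,10,30,0,0,0,0],[-0.7,0,0,0,0,0,0],[-0.7,0,0,0,0,0,0],[-0.7,0,0,0,0,0,0]]

```text
time: 25.05
tool_pos: [0.6466, -0.0151, 0.1514]
tcp_rot: [2.222, 2.22, -0.0]
force: [-0.2, -0.2, -0.1]
gripper_width: 0.0247
```

Call:
move_arm:
  motion:
    - [[-0.7,5,7,-10,0,0,0],[-0.7,0,0,-30,0,0,0],[-0.7,0,0,-30,0,0,0],[-0.7,0,0,-22,0,0,0],[-0.7,0,0,-8,0,0,0],[-0.7,0,0,0,0,0,0]]

```text
time: 25.65
tool_pos: [0.6516, -0.0074, 0.0502]
tcp_rot: [-2.221, -2.22, 0.001]
force: [-0.7, 1.3, -0.7]
gripper_width: 0.0246
```

Call:
move_arm:
  motion:
    - [[-0.7,0,0,-3,0,0,0],[-0.7,0,0,0,0,0,0]]

```text
time: 25.85
tool_pos: [0.6522, -0.0072, 0.0485]
tcp_rot: [2.221, 2.221, 0.001]
force: [0.0, 0.0, -0.6]
gripper_width: 0.0248
```

Release, then on to L2 at (.450,-.129).

Call:
move_arm:
  motion:
    - [[-0.7,0,0,-2,0,0,0],[0,0,0,0,0,0,0],[0,0,0,0,0,0,0],[0,0,0,0,0,0,0],[0,0,0,20,0,0,0],[0.3,0,0,40,0,0,0],[0.3,0,0,40,0,0,0],[0.3,-20,-15,20,0,0,0],[0.3,-38,-20,0,0,0,0],[0.3,-38,-20,0,0,0,0]]

```text
time: 26.85
tool_pos: [0.555, -0.0625, 0.1664]
tcp_rot: [2.22, 2.221, 0.001]
force: [-0.1, -1.4, -0.2]
gripper_width: 0.0553
```

Call:
move_arm:
  motion:
    - [[0.3,-38,-20,0,0,0,0],[0.3,-30,-20,0,0,0,0],[0.3,-20,-10,0,0,0,0],[0.3,0,0,0,0,0,0],[0.3,0,0,0,0,0,0]]

```text
time: 27.35
tool_pos: [0.4682, -0.1122, 0.1663]
tcp_rot: [2.222, 2.22, 0.001]
force: [0.3, 0.4, 0.3]
gripper_width: 0.0559
```

Run:
```python
from h import *
print(robot.read_state()['tool_pos'])
s=snap('wrist','w12')
```

```text
[ 0.46818306 -0.11224315  0.16629536]
```

View pics/w12.png

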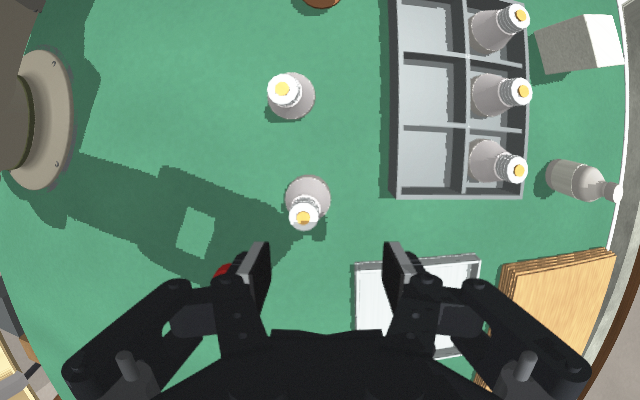

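Run:
```python
from h import *
s=load('w12');
for u,v in((303,217),(282,89)):print(onz(s,u,v,.087,'wrist'))
```

```text
[ 0.44792578 -0.1281      0.087     ]
[ 0.43203365 -0.01923342  0.087     ]
```

Call:
move_arm:
  motion:
    - [[0.3,-19,-16,-20,0,0,0],[0.3,0,0,-30,0,0,0],[0.3,0,0,0,0,0,0],[0.3,0,0,0,0,0,0]]

```text
time: 27.8
tool_pos: [0.4497, -0.1278, 0.1164]
tcp_rot: [-2.22, -2.222, 0.0]
force: [0.4, -0.4, -0.0]
gripper_width: 0.0555
```

Then to front cell f- at (.5765,-.083).

Call:
move_arm:
  motion:
    - [[0.3,0,0,-30,0,0,0],[0.3,0,0,-30,0,0,0],[0.3,0,0,-16,0,0,0],[0.3,0,0,0,0,0,0],[-0.7,0,0,0,0,0,0],[-0.7,0,0,0,0,0,0],[-0.7,0,0,0,0,0,0],[-0.7,0,0,0,0,0,0]]

```text
time: 28.6
tool_pos: [0.4498, -0.1285, 0.0415]
tcp_rot: [2.219, 2.219, 0.001]
force: [-0.3, 1.3, 5.5]
gripper_width: 0.025
```

Call:
move_arm:
  motion:
    - [[-0.7,0,0,20,0,0,0],[-0.7,0,0,30,0,0,0],[-0.7,0,0,40,0,0,0],[-0.7,30,10,20,0,0,0],[-0.7,35,12,0,0,0,0],[-0.7,35,12,0,0,0,0],[-0.7,27,11,0,0,0,0],[-0.7,0,0,0,0,0,0],[-0.7,0,0,0,0,0,0],[-0.7,0,0,0,0,0,0]]

```text
time: 29.6
tool_pos: [0.5752, -0.0833, 0.1505]
tcp_rot: [2.222, 2.221, -0.0]
force: [-0.1, 0.1, -0.5]
gripper_width: 0.025
```

Call:
move_arm:
  motion:
    - [[-0.7,1,0,-10,0,0,0],[-0.7,0,0,-30,0,0,0],[-0.7,0,0,-30,0,0,0],[-0.7,0,0,-22,0,0,0],[-0.7,0,0,-8,0,0,0],[-0.7,0,0,0,0,0,0]]

```text
time: 30.2
tool_pos: [0.5762, -0.0832, 0.0492]
tcp_rot: [-2.221, -2.22, 0.001]
force: [-0.4, 0.0, -0.4]
gripper_width: 0.0247
```

Call:
move_arm:
  motion:
    - [[-0.7,0,0,-3,0,0,0],[-0.7,0,0,0,0,0,0]]

```text
time: 30.4
tool_pos: [0.5773, -0.0833, 0.0478]
tcp_rot: [2.221, 2.22, 0.001]
force: [0.3, 0.6, -0.8]
gripper_width: 0.0248
```

Release; L1 is now near (.432,-.019).

Call:
move_arm:
  motion:
    - [[-0.7,0,0,-2,0,0,0],[0,0,0,0,0,0,0],[0,0,0,0,0,0,0],[0,0,0,0,0,0,0],[0,0,0,20,0,0,0],[0.3,0,0,40,0,0,0],[0.3,0,0,40,0,0,0],[0.3,-35,0,20,0,0,0],[0.3,-38,0,0,0,0,0],[0.3,-38,0,0,0,0,0]]

```text
time: 31.4
tool_pos: [0.4648, -0.083, 0.1655]
tcp_rot: [2.22, 2.221, 0.001]
force: [0.7, -1.8, 0.2]
gripper_width: 0.0552
```

Call:
move_arm:
  motion:
    - [[0.3,-10,30,0,0,0,0],[0.3,0,0,0,0,0,0],[0.3,0,0,0,0,0,0],[0.3,0,0,0,0,0,0]]

```text
time: 31.8
tool_pos: [0.4565, -0.0536, 0.165]
tcp_rot: [2.221, 2.221, 0.0]
force: [0.4, -0.4, -0.1]
gripper_width: 0.0553
```

Run:
```python
from h import *
print(robot.read_state()['tool_pos'])
s=snap('wrist','w13')
```

```text
[ 0.45654387 -0.05358074  0.16498751]
```

View pics/w13.png

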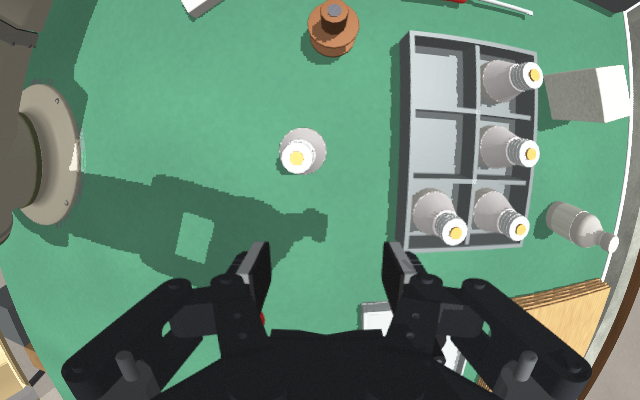

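Run:
```python
from h import *
s=load('w13');
for u,v in((296,157),):print(onz(s,u,v,.087,'wrist'))
```

```text
[ 0.43142869 -0.01731757  0.087     ]
```

Call:
move_arm:
  motion:
    - [[0.3,-24,34,0,0,0,0],[0.3,0,0,-20,0,0,0],[0.3,0,0,-25,0,0,0],[0.3,0,0,0,0,0,0],[0.3,0,0,0,0,0,0]]

```text
time: 32.35
tool_pos: [0.4324, -0.0195, 0.1203]
tcp_rot: [-2.222, -2.221, 0.0]
force: [0.9, 1.0, -0.0]
gripper_width: 0.0551
```

Target cell f0 (.5765,-.008): dx +145, dy +10.

Call:
move_arm:
  motion:
    - [[0.3,0,1,-30,0,0,0],[0.3,0,0,-30,0,0,0],[0.3,0,0,-20,0,0,0],[0.3,0,0,0,0,0,0],[-0.7,0,0,0,0,0,0],[-0.7,0,0,0,0,0,0],[-0.7,0,0,0,0,0,0],[-0.7,0,0,0,0,0,0]]

```text
time: 33.15
tool_pos: [0.4328, -0.0184, 0.0415]
tcp_rot: [2.219, 2.219, 0.002]
force: [-0.8, -0.1, 5.3]
gripper_width: 0.0252
```

Call:
move_arm:
  motion:
    - [[-0.7,0,0,20,0,0,0],[-0.7,0,0,30,0,0,0],[-0.7,0,0,40,0,0,0],[-0.7,30,2,20,0,0,0],[-0.7,38,3,0,0,0,0],[-0.7,38,3,0,0,0,0],[-0.7,38,2,0,0,0,0],[-0.7,0,0,0,0,0,0],[-0.7,0,0,0,0,0,0],[-0.7,0,0,0,0,0,0]]

```text
time: 34.15
tool_pos: [0.5752, -0.0081, 0.1506]
tcp_rot: [2.221, 2.221, 0.0]
force: [0.1, -0.3, -0.7]
gripper_width: 0.0246
```

Call:
move_arm:
  motion:
    - [[-0.7,1,0,-10,0,0,0],[-0.7,0,0,-30,0,0,0],[-0.7,0,0,-30,0,0,0],[-0.7,0,0,-22,0,0,0],[-0.7,0,0,-8,0,0,0],[-0.7,0,0,-3,0,0,0],[-0.7,0,0,0,0,0,0]]

```text
time: 34.85
tool_pos: [0.5771, -0.0082, 0.0478]
tcp_rot: [2.221, 2.221, 0.001]
force: [0.5, 1.1, -0.7]
gripper_width: 0.0248
```

Call:
move_arm:
  motion:
    - [[-0.7,0,0,-2,0,0,0],[0,0,0,0,0,0,0],[0,0,0,0,0,0,0],[0,0,0,0,0,0,0],[0,0,0,20,0,0,0],[0,0,0,40,0,0,0],[0,0,0,40,0,0,0],[0,0,0,40,0,0,0],[-1,-20,-30,20,0,0,0],[-1,-30,0,0,0,0,0]]

```text
time: 35.85
tool_pos: [0.5283, -0.0405, 0.2078]
tcp_rot: [2.218, 2.215, 0.004]
force: [-0.3, 0.8, -0.0]
gripper_width: 0.0149
```

Run:
```python
from h import *
print(robot.read_state()['tool_pos'])
s=snap('wrist','w14');snap('scene','s14')
```

```text
[ 0.52834289 -0.04053878  0.20776547]
```

View pics/w14.png

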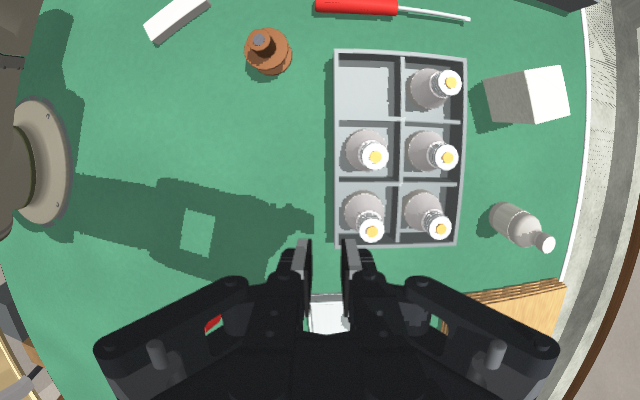

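View pics/s14.png

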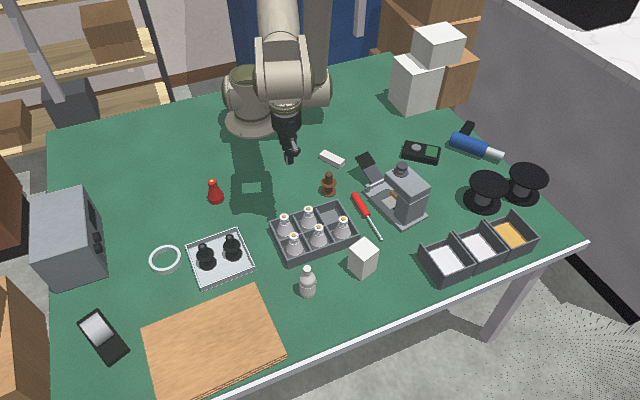

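Call:
move_arm:
  motion:
    - [[-1,0,20,30,0,0,0],[-1,5,40,15,0,0,0],[-1,5,40,0,0,0,0],[-1,5,40,0,0,0,0],[-1,5,40,0,0,0,0],[-1,5,30,0,0,0,0],[-1,0,0,0,0,0,0],[-1,0,0,0,0,0,0]]

```text
time: 36.75
tool_pos: [0.552, 0.1724, 0.2496]
tcp_rot: [-2.22, -2.223, 0.001]
force: [0.6, -1.0, -0.6]
gripper_width: -0.0001
```

Run:
```python
from h import *
print(robot.read_state()['tool_pos'])
s=snap('wrist','w15')
```

```text
[0.55203718 0.17239226 0.24955904]
```

View pics/w15.png

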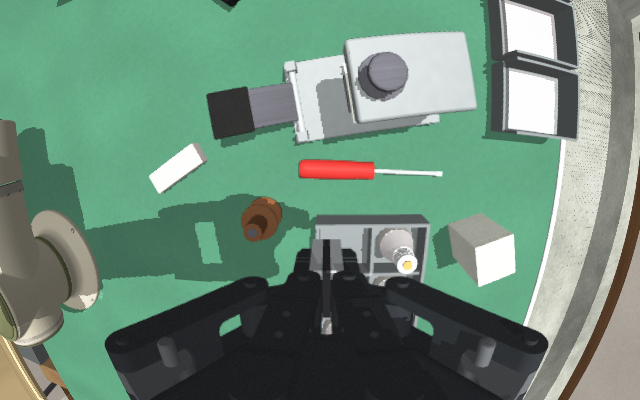

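Run:
```python
from h import *
s=load('w15');
print('plunger',onz(s,388,71,.18,'wrist'))
s0=load('top0')
for u,v in((207,95),(247,86),(254,130),(214,138),(230,112)):print(onz(s,u,v,.071,'wrist'))
```

```text
plunger [0.60051    0.27972231 0.18      ]
[0.41062721 0.27501013 0.071     ]
[0.4605843 0.2820423 0.071    ]
[0.46835258 0.23001548 0.071     ]
[0.41838633 0.22268939 0.071     ]
[0.43958356 0.25251903 0.071     ]
```

Call:
move_arm:
  motion:
    - [[-1,16,36,0,0,0,0],[-1,16,36,0,0,0,0],[-1,16,34,0,0,0,0],[-1,0,0,-30,0,0,0],[-1,0,0,-30,0,0,0],[-1,0,0,-25,0,0,0],[-1,0,0,0,0,0,0],[-1,0,0,0,0,0,0],[-1,0,0,0,0,0,0]]

```text
time: 37.7
tool_pos: [0.6008, 0.2776, 0.167]
tcp_rot: [2.221, 2.219, 0.004]
force: [-0.4, 0.0, 0.3]
gripper_width: 0.0002
```

Run:
```python
from h import *
s=snap('scene','s16');snap('wrist','w16')
im=cv2.cvtColor(s['img'],cv2.COLOR_RGB2BGR)
cv2.imwrite('pics/t16.png',np.clip(1.6*cv2.resize(im[110:230,350:450],(600,720)[:2],interpolation=cv2.INTER_CUBIC),0,255).astype(np.uint8)[:600])
```

```text
(no output)
```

View pics/t16.png

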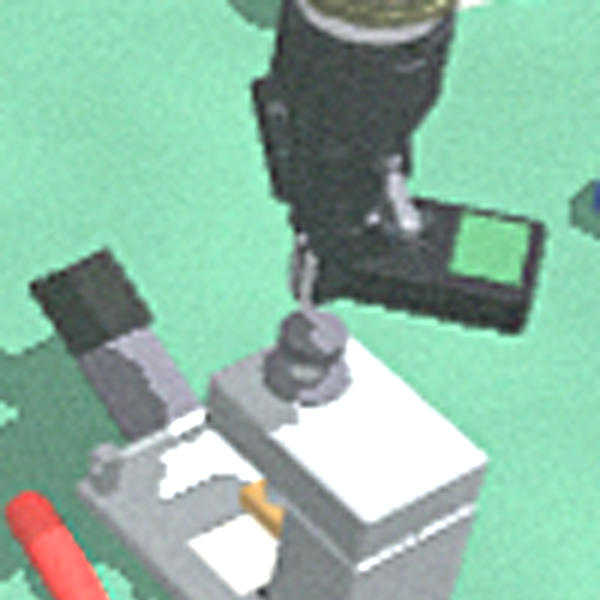

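View pics/w16.png

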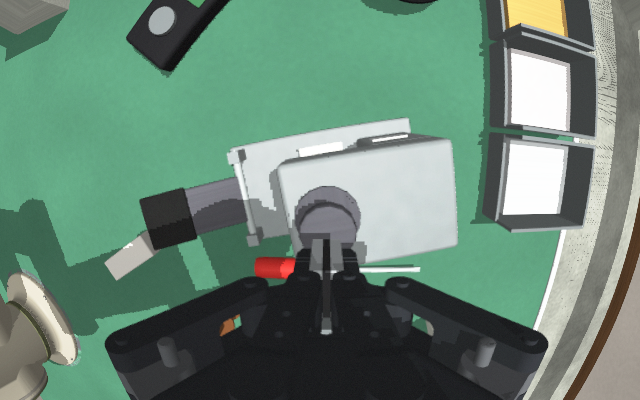

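Call:
move_arm:
  motion:
    - [[-1,0,0,-10,0,0,0],[-1,0,0,-10,0,0,0],[-1,0,0,0,0,0,0],[-1,0,0,0,0,0,0]]

```text
time: 38.2
tool_pos: [0.5997, 0.2779, 0.1449]
tcp_rot: [-2.221, -2.221, 0.001]
force: [-1.5, -1.2, 2.0]
gripper_width: 0.0002
```

Call:
move_arm:
  motion:
    - [[-1,0,0,-4,0,0,0],[-1,0,0,0,0,0,0]]

```text
time: 38.4
tool_pos: [0.5999, 0.2779, 0.141]
tcp_rot: [2.221, 2.221, 0.0]
force: [-1.2, 0.1, 4.7]
gripper_width: 0.0001
```

Call:
move_arm:
  motion:
    - [[-1,0,0,-4,0,0,0],[-1,0,0,0,0,0,0]]

```text
time: 38.6
tool_pos: [0.5999, 0.2779, 0.1372]
tcp_rot: [2.221, 2.221, 0.0]
force: [-2.1, -0.5, 5.4]
gripper_width: -0.0
```

Call:
move_arm:
  motion:
    - [[-1,0,0,-3,0,0,0],[-1,0,0,0,0,0,0]]

```text
time: 38.8
tool_pos: [0.5999, 0.2779, 0.1345]
tcp_rot: [2.221, 2.221, 0.001]
force: [-2.0, -1.3, 6.9]
gripper_width: 0.0003
```

Call:
move_arm:
  motion:
    - [[-1,0,0,-2,0,0,0],[-1,0,0,0,0,0,0]]

```text
time: 39.0
tool_pos: [0.6, 0.278, 0.1335]
tcp_rot: [2.221, 2.221, 0.002]
force: [-3.5, -1.1, 11.3]
gripper_width: -0.0
```

Call:
move_arm:
  motion:
    - [[-1,0,0,-2,0,0,0],[-1,0,0,0,0,0,0]]

```text
time: 39.2
tool_pos: [0.6002, 0.278, 0.1335]
tcp_rot: [2.22, 2.22, 0.005]
force: [-7.5, -3.3, 19.6]
gripper_width: 0.0002
```

Call:
move_arm:
  motion:
    - [[-1,0,0,10,0,0,0],[-1,0,0,30,0,0,0],[-1,0,0,30,0,0,0],[-1,-35,-5,20,0,0,0],[-1,-40,-5,0,0,0,0],[-1,-40,-7,0,0,0,0],[-1,-40,-8,0,0,0,0],[-1,-7,0,0,0,0,0],[-1,0,0,0,0,0,0],[-1,0,0,0,0,0,0]]

```text
time: 40.2
tool_pos: [0.439, 0.2531, 0.22]
tcp_rot: [2.221, 2.221, 0.001]
force: [-0.0, -1.2, -0.0]
gripper_width: 0.0002
```

Run:
```python
from h import *
print(robot.read_state()['tool_pos'])
s=snap('scene','s17');snap('wrist','w17')
im=cv2.cvtColor(s['img'],cv2.COLOR_RGB2BGR)
cv2.imwrite('pics/t17.png',np.clip(1.6*cv2.resize(im[110:230,350:450],(600,720)[:2],interpolation=cv2.INTER_CUBIC),0,255).astype(np.uint8)[:600])
```

```text
[0.43900177 0.25309666 0.21997407]
```

View pics/t17.png

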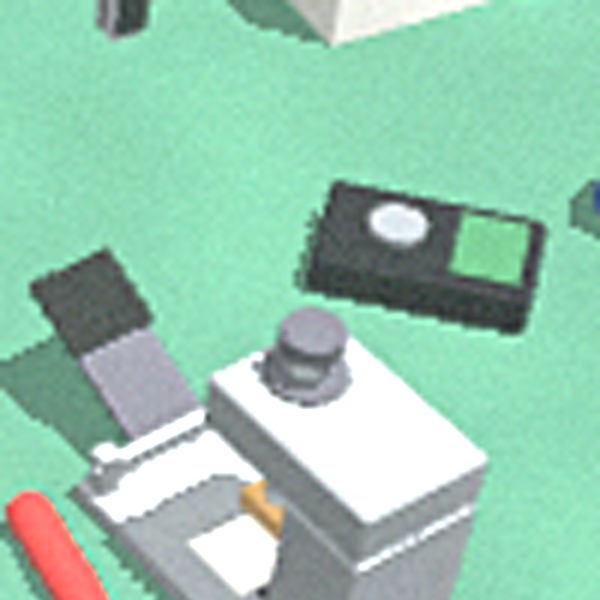

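View pics/w17.png

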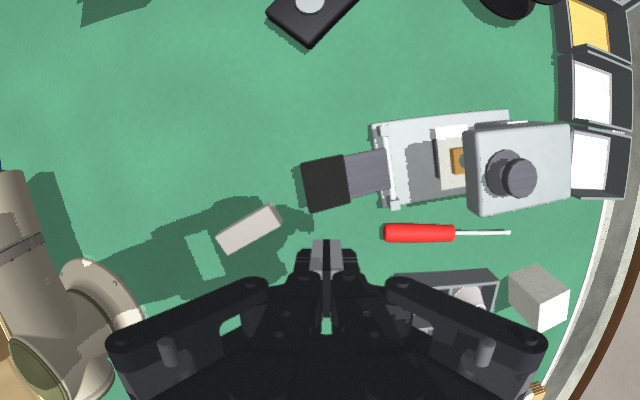

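Run:
```python
from h import *
print(onz(load('w17'),326,184,.071,'wrist'))
```

```text
[0.43879883 0.25242684 0.071     ]
```

Call:
move_arm:
  motion:
    - [[-1,0,0,-30,0,0,0],[-1,0,0,-40,0,0,0],[-1,0,0,-40,0,0,0],[-1,0,0,-40,0,0,0],[-1,0,0,-25,0,0,0],[-1,0,0,0,0,0,0],[-1,0,0,0,0,0,0]]

```text
time: 41.0
tool_pos: [0.4388, 0.253, 0.0453]
tcp_rot: [2.222, 2.221, 0.0]
force: [-0.0, -0.8, 0.2]
gripper_width: -0.0001
```

Call:
move_arm:
  motion:
    - [[-1,0,0,-4,0,0,0],[-1,0,0,-4,0,0,0],[-1,0,0,0,0,0,0]]

```text
time: 41.3
tool_pos: [0.4383, 0.2531, 0.0375]
tcp_rot: [2.221, 2.221, 0.002]
force: [0.9, 0.8, 3.4]
gripper_width: -0.0002
```

Contact where expected. Press on in steps.

Call:
move_arm:
  motion:
    - [[-1,0,0,-5,0,0,0],[-1,0,0,-5,0,0,0],[-1,0,0,-5,0,0,0],[-1,0,0,-3,0,0,0],[-1,0,0,0,0,0,0]]

```text
time: 41.8
tool_pos: [0.4372, 0.2528, 0.0187]
tcp_rot: [-2.221, -2.221, 0.002]
force: [-3.4, -0.7, 7.5]
gripper_width: 0.0002
```

Call:
move_arm:
  motion:
    - [[-1,0,0,-3,0,0,0],[-1,0,0,0,0,0,0]]

```text
time: 42.0
tool_pos: [0.4372, 0.2529, 0.0158]
tcp_rot: [-2.221, -2.221, 0.002]
force: [-3.6, -0.2, 8.9]
gripper_width: -0.0004
```

Call:
move_arm:
  motion:
    - [[-1,0,0,-3,0,0,0],[-1,0,0,0,0,0,0]]

```text
time: 42.2
tool_pos: [0.4369, 0.2528, 0.0128]
tcp_rot: [-2.221, -2.221, 0.002]
force: [-5.3, 0.1, 8.5]
gripper_width: 0.0002
```

Call:
move_arm:
  motion:
    - [[-1,0,0,-3,0,0,0],[-1,0,0,0,0,0,0]]

```text
time: 42.4
tool_pos: [0.4371, 0.2529, 0.0115]
tcp_rot: [-2.221, -2.222, 0.001]
force: [-8.6, -2.2, 25.4]
gripper_width: 0.0
```

Call:
move_arm:
  motion:
    - [[-1,0,0,-2,0,0,0],[-1,0,0,0,0,0,0]]

```text
time: 42.6
tool_pos: [0.4371, 0.2529, 0.011]
tcp_rot: [2.221, 2.222, 0.0]
force: [-14.8, -4.6, 42.9]
gripper_width: 0.0001
```

Call:
move_arm:
  motion:
    - [[-1,0,0,10,0,0,0],[-1,0,0,20,0,0,0],[-1,0,0,40,0,0,0],[-1,0,0,40,0,0,0],[-1,0,0,40,0,0,0],[-1,-10,0,40,0,0,0],[-1,-30,0,20,0,0,0],[-1,-30,0,0,0,0,0],[-1,0,0,0,0,0,0]]

```text
time: 43.5
tool_pos: [0.3653, 0.253, 0.2184]
tcp_rot: [-2.22, -2.223, -0.0]
force: [0.5, 0.2, 0.1]
gripper_width: 0.0001
```

Run:
```python
from h import *
s=snap('scene','s18');t=snap('top','t18')
im=cv2.cvtColor(t['img'],cv2.COLOR_RGB2BGR)
cv2.imwrite('pics/t18b.png',cv2.resize(im[140:300,190:500],(775,400),interpolation=cv2.INTER_CUBIC))
print(robot.read_state()['force'])
```

```text
[ 0.20343597 -0.72429698  0.94641697]
```

View pics/s18.png

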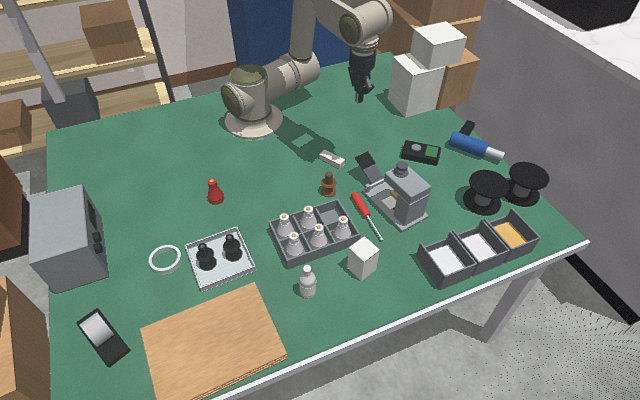

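View pics/t18b.png

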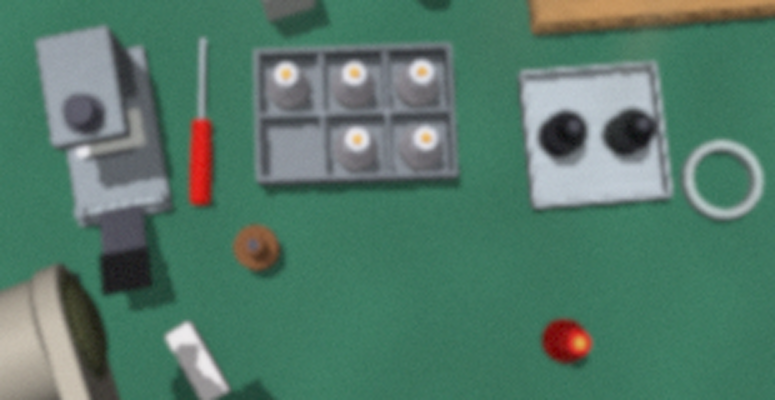

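```bash
python3 -c "
from bench import robot
print(robot.hand_in())"
```

```text
the job is handed in; nothing more can be done
None
```

I packed the batch and handed it in at about 44 s of the 210 s allowed.

**Packing:**
- Both black bobbins from the crate now stand upright in the steel tray.
- The four bench lamps stand cap up, one to a cell, alongside the lamp already in the crate. One lamp had been knocked about 25 mm on the bench, so I found it again before gripping it.

**Press:**
- I pressed the plunger first, down to its stop. It stopped moving and the force rose past its 8 N spring to about 20 N. I let it up and saw it had returned.
- I then pressed the treadle to its stop. The force rose past its 9 N spring to 25 N and then 43 N. It came back up.

**Last checks:** the final scene and top pictures show five upright lamps in five cells with one cell empty, two upright bobbins in the tray, and the press back up. The red lamp, brown bobbin, screwdriver, tape and other things look to be where they started. The gripper was clear of everything, with wrist force near zero.

**What disagreed or was not checked:**
- The measured tool height read about 34 mm lower than the real fingertips when shut. My first grasp closed above a bobbin because of this. I found the offset by touching the bobbin's top, which took about 19 N, and corrected for it.
- The 43 N on the treadle went through the fingertips, not the arm or gripper body. It was still firmer than needed against the 40 N limit on those.
- I could not see the mark on the card itself.

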